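Swap the cells in the charger behind its tight cover

ROBOT

A 7-joint arm with a two-finger parallel gripper is mounted at the origin on a cart in front of the work surface, level with it; the furniture and walls round the work are solid. World frame = base frame: x ahead of the robot, y to its left, z up, the work surface at z = 0. Lengths are in m, angles in rad, forces in N, time in s.
With the tool pointing down it reaches from about 0.425 to 0.925 m from the base axis. Payload 6.8 kg.
Tool frame: the origin (TCP) lies midway between the tips of the shut fingers; the grasp point (between the pads) lies 19 mm behind it; z points along the fingers, y is the line along which they close (so a half turn about z gives the same grasp; the last joint's range is limited). The gripper opens to 85 mm and grips with 20 to 120 N. Pads are 22 mm wide; open, the fingers measure 114 mm over their backs; the gripper's body (76 mm by 85 mm) begins 54 mm behind the grasp point. The pads swing forward as they close: fully open they stand 13 mm farther back than shut.
Start: joints at [1.192, 0.477, 0.022, 1.555, -0.011, 1.109, -0.083], TCP at [0.181, -0.65, 0.231] pointing down, gripper open.
Joint ranges: [-2.96, 2.96], [-0.34, 2.1], [-1.41, 1.46], [0.24, 2.44], [-1.37, 4.51], [0.17, 1.92], [-2.96, 2.96]. Speed limits (rad/s): [2.39, 2.39, 3.14, 3.14, 3.14, 3.14, 3.14].

INTERFACE

Orientations are given as a unit quaternion [w, x, y, z].
In Python, from station import * gives the robot as it stands. The module is installed in compiled form; this text tells all that it offers.
- The arm moves only by the shell command python3 -m jog 'ROWS' [OPENING] [FORCE]. ROWS is JSON, a list of rows, each an object of numbers: "x", "y", "z": the shift along the tool's x, y, z in m; "ax", "ay", "az": the turn, a rotation vector about the tool's x, y, z in rad. In form: [{"x": .., "y": .., "z": .., "ax": .., "ay": .., "az": ..}, ...]. A call has 1 to 12 rows; each row is the pose to reach, as a shift and turn from the pose commanded when the call began, along the tool's axes at that moment; what a row does not reach only later rows make up. A row lasts 1/10 s, in which the tool goes at most 50 mm and 8.59 degrees, less where a joint would pass 70% of its speed; a pose out of reach is approached as far as the arm can. A call with a gripper value outside its range is refused whole. OPENING is the opening, from 0 (shut) to 1 (fully open), set as the call begins (- or left out, the last holds). The fingers move at their own pace and stop on an object; FORCE is the grip in N (left out, the last holds). Time passes only in rows, so rows that repeat a pose let the fingers close. It gives the time, the measured TCP pose, the force, the opening and the grip force at its end, in the units of the state.
- get_obs(): the state, without advancing time (a new reading comes with each control period).
- read_camera(name): name is "scene" or "side" or "wrist"; returns the picture (480x640x3 uint8, red, green, blue); there is no depth.
- camera_params(name): a dict with "K" (3x3 intrinsics, pixels), "origin" and "attitude" of the camera in the world. Camera axes: x right, y up, looking along -z (the intrinsics and any distortion apply to the point x, -y, -z); pixel columns grow to the right and rows downward; lengths in m; the calibration is good to about 2 mm. A picture is of the moment at which its call begins: read the wrist's pose just before it. camera_params takes no time and is no camera call; for the wrist camera it gives the pose at the moment of the call.
- hand_in(): hands the job in; it is judged then, once.
The state is a dict: "t": time; "q": joint angles; "joint_vel": joint speeds; "joint_torque": joint torques, N m; "eef_pos": TCP position; "tool_rot": TCP orientation; "contact_force": force on the tool from outside, world axes, zero at the start; "torque": the same for the moment, N m; "gripper_width": opening from 0.0 (shut) to 1.0 (fully open); "grasp_force": force on a finger pad.
Only numpy, scipy, OpenCV 4.12 (cv2) and the standard library are available. Lean on these libraries where they do the work, as an engineer would, in place of code of your own. Each camera call takes 0.05 s, during which the arm holds its last target. There are 200 camera calls.

TASK

With the spreader's blade in the charger's front notch, lever up its cover and open it fully, then take out the charged yellow cells and lay them down on the cork mat. Load every empty blue cell into a bay of its own, flat end pressed against the spring and + end down behind the retaining lip, so that it lies level on its rail; then shut the cover fully, and leave the spreader lying flat on the cork mat too. Leave the timer, the pepper mill and the sugar jar alone.

Things in the scene. Friction and masses are not known exactly. Their poses are not given: they have to be found in the camera images.
- charger: Cell charger: white box fixed to the worktop, 120 (x) x 232 (y) x 58 mm without its cover. Origin under its centre, z up; -x is its front (long side with the notch and a grey strip with 3 green lamps), +x its hinge side. Walls 6 mm, inner floor at z = 12 mm. Three bays 64 mm apart along y, each for one cell lying along x; 31 mm free on each side of a seated cell.
- cover (a joint): Hinge of the charger's grey flat cover (120 x 232 x 5 mm, 90 g, underside at charger z = 58 mm, top at 63 mm, flush with the walls all round, no handle). 0 = shut, grows as it opens, stop at 1.9 rad (leaning back past upright). The hinge is stiff and the cover stays at any angle; raising it takes about 1 to 1.5 N at its free edge.
- cover_edge (a point): Middle of the cover's free edge, on its upper face; moves with the cover. The hinge line runs along the charger's y at charger x = +60, z = 58 mm, 120 mm from this edge.
- notch (a point): Centre of the notch at the outer face of the charger's front wall: an opening right under the cover's free edge, 60 mm wide, from charger z = 47 mm up to the cover's underside at 58 mm, through the 6 mm wall. A blade pushed in here level, towards the charger's +x, lies under the cover.
- spreader_grip (a point): Balance point of the spreader, the place to grip it, at the middle of its wooden handle's height and width. Spreader 150 mm long, 80 g; x runs from handle to blade, z up. Handle 20 wide, 18 high, from x = -60 to +30 mm of this point; steel blade 18 mm wide, 3 thick, 60 long, at the handle's mid-height, tip rounded.
- spreader_tip (a point): Tip of the spreader's blade, 90 mm from spreader_grip along the spreader's x, at the blade's mid-thickness.
- lip1 (a point): Middle of the top edge, spring side, of the middle bay's retaining lip (charger x = -33, y = 0, z = 32 mm, 12 mm above the rail). The other bays' lips are alike, 64 mm to either side along y. Lip 30 mm wide, 6 mm thick. The gap from lip to free plate is 55 mm, a cell's body is 59 mm: a cell goes down only after it has pushed the plate back. Its + nub stands out over the lip.
- spring1 (a point): Middle of the front face of the middle bay's upright copper contact plate when free (charger x = +22, y = 0, z = 38.5 mm; this point is fixed). Plate 24 mm wide, from z = 23.5 to 53.5 mm, on a coil spring, can be pressed back 15 mm towards +x (450 N/m: 2 N with a cell seated, 7 N right back). The other bays' plates are alike, 64 mm to either side along y.
- cork_mat: Cork mat, 220 (x) x 114 (y) x 8 mm, fixed; origin at the centre of its underside. The spreader lies along the -y half of it at the start, about 27 mm off its middle line; the +y half is free for the charged cells, with room for two end to end.
- bay0 (a point): Where the centre of the body of a cell seated in bay 0 lies (charger frame x = -3.5, y = -64, z = 36.5 mm); axes as the charger's: +x to the spring, -x to the lip. The cell lies on a rail (top at charger z = 20 mm) between low sloping guides near its two ends, which leave the middle 30 mm of its sides free for fingers.
- bay1 (a point): Where the centre of the body of a cell seated in bay 1 lies (charger frame x = -3.5, y = 0, z = 36.5 mm); axes as the charger's: +x to the spring, -x to the lip. The cell lies on a rail (top at charger z = 20 mm) between low sloping guides near its two ends, which leave the middle 30 mm of its sides free for fingers.
- bay2 (a point): Where the centre of the body of a cell seated in bay 2 lies (charger frame x = -3.5, y = 64, z = 36.5 mm); axes as the charger's: +x to the spring, -x to the lip. The cell lies on a rail (top at charger z = 20 mm) between low sloping guides near its two ends, which leave the middle 30 mm of its sides free for fingers.
- cell_a_mid (a point): Centre of empty cell a (large, round; may be absent): 33 mm across, body 59 mm long plus a 2.5 mm nub at the + end, 130 g; blue with a copper-coloured band at the + end. x runs along it towards the + end; lying on the worktop its centre is at z = 16.5 mm. Its slight flats keep it from rolling.
- cell_a_plus (a point): Middle of the + end face of cell a, 29.5 mm from its centre.
- cell_b_mid (a point): Centre of empty cell b (large, round; may be absent): 33 mm across, body 59 mm long plus a 2.5 mm nub at the + end, 130 g; blue with a copper-coloured band at the + end. x runs along it towards the + end; lying on the worktop its centre is at z = 16.5 mm. Its slight flats keep it from rolling.
- cell_b_plus (a point): Middle of the + end face of cell b, 29.5 mm from its centre.
- cell_c_mid (a point): Centre of empty cell c (large, round; may be absent): 33 mm across, body 59 mm long plus a 2.5 mm nub at the + end, 130 g; blue with a copper-coloured band at the + end. x runs along it towards the + end; lying on the worktop its centre is at z = 16.5 mm. Its slight flats keep it from rolling.
- cell_c_plus (a point): Middle of the + end face of cell c, 29.5 mm from its centre.
- full_a_mid (a point): Centre of charged cell a (may be absent): of the same size, weight and build as the blue cells, but yellow with a copper-coloured band at the + end. At the start it sits in bay 0, held only by its spring and the lip: it can be drawn straight up. Lying on the mat its centre is at z = 24.5 mm.
- full_b_mid (a point): Centre of charged cell b (may be absent): of the same size, weight and build as the blue cells, but yellow with a copper-coloured band at the + end. At the start it sits in bay 1, held only by its spring and the lip: it can be drawn straight up. Lying on the mat its centre is at z = 24.5 mm.
- full_c_mid (a point): Centre of charged cell c (may be absent): of the same size, weight and build as the blue cells, but yellow with a copper-coloured band at the + end. At the start it sits in bay 2, held only by its spring and the lip: it can be drawn straight up. Lying on the mat its centre is at z = 24.5 mm.
- timer: Kitchen timer, red and white, 62 mm across, 48 mm high; bystander. Origin at the centre of its underside.
- pepper_mill: Dark wooden pepper mill, 58 mm across, 130 mm high; bystander. Origin at the centre of its underside.
- sugar_jar: Glass sugar jar with a grey lid, 64 mm across, 110 mm high; bystander. Origin at the centre of its underside.
Things that resemble listed ones, but are neither listed nor needed, are in the scene too. What is shaped like the part that bears cell_c_mid but red is not meant. Leave any green look-alike of the part that bears cell_a_mid alone.

How it is judged:
On the way, in this order (a step that is already met when the one before it is completed fails the run):
1. the spreader levers up the cover: it is raised by more than 0.2 rad while the spreader presses on it and the fingers do not (value of joint cover above 0.2 rad and contact force between spreader and cover above 0.2 N and contact force between the fingers and cover below 0.2 N), for 0.1 s.
2. the cover is opened past upright (value of joint cover above 1.6 rad), for 0.2 s.
3. every blue cell lies in a bay, behind the lip, + end at the lip, and every yellow cell lies on the cork mat, with the cover open (((x of cell_a_mid in the frame of bay0 between -0.005 and 0.005 m and y of cell_a_mid in the frame of bay0 between -0.006 and 0.006 m and z of cell_a_mid in the frame of bay0 between -0.004 and 0.004 m and x of cell_a_plus in the frame of bay0 below -0.02 m) or (x of cell_a_mid in the frame of bay1 between -0.005 and 0.005 m and y of cell_a_mid in the frame of bay1 between -0.006 and 0.006 m and z of cell_a_mid in the frame of bay1 between -0.004 and 0.004 m and x of cell_a_plus in the frame of bay1 below -0.02 m) or (x of cell_a_mid in the frame of bay2 between -0.005 and 0.005 m and y of cell_a_mid in the frame of bay2 between -0.006 and 0.006 m and z of cell_a_mid in the frame of bay2 between -0.004 and 0.004 m and x of cell_a_plus in the frame of bay2 below -0.02 m)) and ((x of cell_b_mid in the frame of bay0 between -0.005 and 0.005 m and y of cell_b_mid in the frame of bay0 between -0.006 and 0.006 m and z of cell_b_mid in the frame of bay0 between -0.004 and 0.004 m and x of cell_b_plus in the frame of bay0 below -0.02 m) or (x of cell_b_mid in the frame of bay1 between -0.005 and 0.005 m and y of cell_b_mid in the frame of bay1 between -0.006 and 0.006 m and z of cell_b_mid in the frame of bay1 between -0.004 and 0.004 m and x of cell_b_plus in the frame of bay1 below -0.02 m) or (x of cell_b_mid in the frame of bay2 between -0.005 and 0.005 m and y of cell_b_mid in the frame of bay2 between -0.006 and 0.006 m and z of cell_b_mid in the frame of bay2 between -0.004 and 0.004 m and x of cell_b_plus in the frame of bay2 below -0.02 m)) and ((x of cell_c_mid in the frame of bay0 between -0.005 and 0.005 m and y of cell_c_mid in the frame of bay0 between -0.006 and 0.006 m and z of cell_c_mid in the frame of bay0 between -0.004 and 0.004 m and x of cell_c_plus in the frame of bay0 below -0.02 m) or (x of cell_c_mid in the frame of bay1 between -0.005 and 0.005 m and y of cell_c_mid in the frame of bay1 between -0.006 and 0.006 m and z of cell_c_mid in the frame of bay1 between -0.004 and 0.004 m and x of cell_c_plus in the frame of bay1 below -0.02 m) or (x of cell_c_mid in the frame of bay2 between -0.005 and 0.005 m and y of cell_c_mid in the frame of bay2 between -0.006 and 0.006 m and z of cell_c_mid in the frame of bay2 between -0.004 and 0.004 m and x of cell_c_plus in the frame of bay2 below -0.02 m)) and x of full_a_mid in the frame of cork_mat between -0.11 and 0.11 m and y of full_a_mid in the frame of cork_mat between -0.057 and 0.057 m and height (world z) of each of full_a_mid, full_b_mid, full_c_mid below 0.031 m and x of full_b_mid in the frame of cork_mat between -0.11 and 0.11 m and y of full_b_mid in the frame of cork_mat between -0.057 and 0.057 m and x of full_c_mid in the frame of cork_mat between -0.11 and 0.11 m and y of full_c_mid in the frame of cork_mat between -0.057 and 0.057 m and value of joint cover above 1 rad), for 0.3 s.
4. the cover is shut on the loaded blue cells (((x of cell_a_mid in the frame of bay0 between -0.005 and 0.005 m and y of cell_a_mid in the frame of bay0 between -0.006 and 0.006 m and z of cell_a_mid in the frame of bay0 between -0.004 and 0.004 m and x of cell_a_plus in the frame of bay0 below -0.02 m) or (x of cell_a_mid in the frame of bay1 between -0.005 and 0.005 m and y of cell_a_mid in the frame of bay1 between -0.006 and 0.006 m and z of cell_a_mid in the frame of bay1 between -0.004 and 0.004 m and x of cell_a_plus in the frame of bay1 below -0.02 m) or (x of cell_a_mid in the frame of bay2 between -0.005 and 0.005 m and y of cell_a_mid in the frame of bay2 between -0.006 and 0.006 m and z of cell_a_mid in the frame of bay2 between -0.004 and 0.004 m and x of cell_a_plus in the frame of bay2 below -0.02 m)) and ((x of cell_b_mid in the frame of bay0 between -0.005 and 0.005 m and y of cell_b_mid in the frame of bay0 between -0.006 and 0.006 m and z of cell_b_mid in the frame of bay0 between -0.004 and 0.004 m and x of cell_b_plus in the frame of bay0 below -0.02 m) or (x of cell_b_mid in the frame of bay1 between -0.005 and 0.005 m and y of cell_b_mid in the frame of bay1 between -0.006 and 0.006 m and z of cell_b_mid in the frame of bay1 between -0.004 and 0.004 m and x of cell_b_plus in the frame of bay1 below -0.02 m) or (x of cell_b_mid in the frame of bay2 between -0.005 and 0.005 m and y of cell_b_mid in the frame of bay2 between -0.006 and 0.006 m and z of cell_b_mid in the frame of bay2 between -0.004 and 0.004 m and x of cell_b_plus in the frame of bay2 below -0.02 m)) and ((x of cell_c_mid in the frame of bay0 between -0.005 and 0.005 m and y of cell_c_mid in the frame of bay0 between -0.006 and 0.006 m and z of cell_c_mid in the frame of bay0 between -0.004 and 0.004 m and x of cell_c_plus in the frame of bay0 below -0.02 m) or (x of cell_c_mid in the frame of bay1 between -0.005 and 0.005 m and y of cell_c_mid in the frame of bay1 between -0.006 and 0.006 m and z of cell_c_mid in the frame of bay1 between -0.004 and 0.004 m and x of cell_c_plus in the frame of bay1 below -0.02 m) or (x of cell_c_mid in the frame of bay2 between -0.005 and 0.005 m and y of cell_c_mid in the frame of bay2 between -0.006 and 0.006 m and z of cell_c_mid in the frame of bay2 between -0.004 and 0.004 m and x of cell_c_plus in the frame of bay2 below -0.02 m)) and x of full_a_mid in the frame of cork_mat between -0.11 and 0.11 m and y of full_a_mid in the frame of cork_mat between -0.057 and 0.057 m and height (world z) of each of full_a_mid, full_b_mid, full_c_mid below 0.031 m and x of full_b_mid in the frame of cork_mat between -0.11 and 0.11 m and y of full_b_mid in the frame of cork_mat between -0.057 and 0.057 m and x of full_c_mid in the frame of cork_mat between -0.11 and 0.11 m and y of full_c_mid in the frame of cork_mat between -0.057 and 0.057 m and value of joint cover below 0.05 rad), for 0.2 s.
At the end, for the whole second after the job is handed in: Each blue cell is in a bay (centre within 5 mm along, 6 across, 4 in height of its seat), + end at the lip; each yellow cell lies on the mat (centre over it, under 31 mm up); cover shut within 0.05 rad; spreader flat on the mat (grip point over it and under 27 mm up, tip under 30 mm) (all of step 4 and x of spreader_grip in the frame of cork_mat between -0.11 and 0.11 m and y of spreader_grip in the frame of cork_mat between -0.057 and 0.057 m and height (world z) of spreader_grip below 0.027 m and height (world z) of spreader_tip below 0.03 m); the robot touches nothing.
It fails at once if the timer is moved more than 3 cm (distance of timer from where it was at the start of the episode above 0.03 m).
It fails at once if the pepper mill is moved more than 3 cm (distance of pepper_mill from where it was at the start of the episode above 0.03 m).
It fails at once if the sugar jar is moved more than 3 cm (distance of sugar_jar from where it was at the start of the episode above 0.03 m).
Of cell_a, cell_b, cell_c only 2 to 3 are there at a start; the rules pass over those that are not, and their reading is None.
Of full_a, full_b, full_c only 1 to 2 are there at a start; the rules pass over those that are not, and their reading is None.
At some moment in a run one of cell_a, cell_b, cell_c may be knocked a few centimetres aside while the robot is not near it.
Once in a run the grip may slacken for a moment while it holds something.
It also fails if it takes over 200 s, if anything falls off the work surface, if the arm or the gripper's body presses on something with over 40 N, if the wrist force passes 120 N, or if a joint passes its speed limit or range.

## Working session

There is one attempt and no reset: what is moved stays moved. The work goes in short steps, Python scripts to look and compute and a shell command to move; the robot and the scene stay as the last step left them, time stands still between calls to the robot, and variables do not carry over. Pictures are saved under pics/ and viewed, at most 14 in all, crops included, and the job is handed in when it is done.

```bash
mkdir -p pics; ls; python3 - <<'E'
from station import *
import cv2
o=get_obs(); print(o)
for n in ("scene","side","wrist"):
    im=read_camera(n); cv2.imwrite(f"pics/{n}0.png",im[:,:,::-1]); p=camera_params(n); print(n,p)
E
```

```text
pics
{'t': 0.0, 'q': array([ 1.19190855,  0.47785245,  0.02235027,  1.55647112, -0.01151781,
        1.10928771, -0.08312608]), 'joint_vel': array([-1.09967710e-03, -4.52750514e-04,  1.63392762e-03,  1.13985603e-03,
       -1.51707083e-03, -2.52961294e-04,  7.67505404e-05]), 'joint_torque': array([-4.31871476e-04, -5.96456122e+01,  1.60739567e+00, -2.81203347e+01,
        1.24125709e-02,  9.29308328e-03,  1.17210843e-05]), 'eef_pos': array([ 0.18037823, -0.64982737,  0.23028251]), 'tool_rot': array([-9.25404872e-04,  9.90849282e-01,  1.34969650e-01, -1.92448630e-04]), 'contact_force': array([ 0.57684075, -0.01319833,  0.57952353]), 'torque': array([0.03540806, 0.02948157, 0.00420504]), 'grasp_force': 0.0, 'gripper_width': 0.9950690870981466}
scene {'K': array([[569.75820768,   0.        , 314.34096485],
       [  0.        , 569.75820768, 239.43816441],
       [  0.        ,   0.        ,   1.        ]]), 'origin': array([-0.26577482,  0.43684595,  1.05295437]), 'attitude': array([-0.49148605, -0.19484954,  0.32090036,  0.78581046])}
side {'K': array([[466.68284656,   0.        , 320.25090341],
       [  0.        , 466.68284656, 232.13877192],
       [  0.        ,   0.        ,   1.        ]]), 'origin': array([-0.01208983,  0.43091748,  0.87529615]), 'attitude': array([-0.42617675, -0.17426665,  0.3210061 ,  0.82762286])}
wrist {'K': array([[364.92753675,   0.        , 325.46749232],
       [  0.        , 364.92753675, 239.32067671],
       [  0.        ,   0.        ,   1.        ]]), 'origin': array([ 0.25090192, -0.63077338,  0.37210742]), 'attitude': array([ 0.7882005 , -0.11327209,  0.08732894, -0.5985675 ])}
```

View pics/scene0.png

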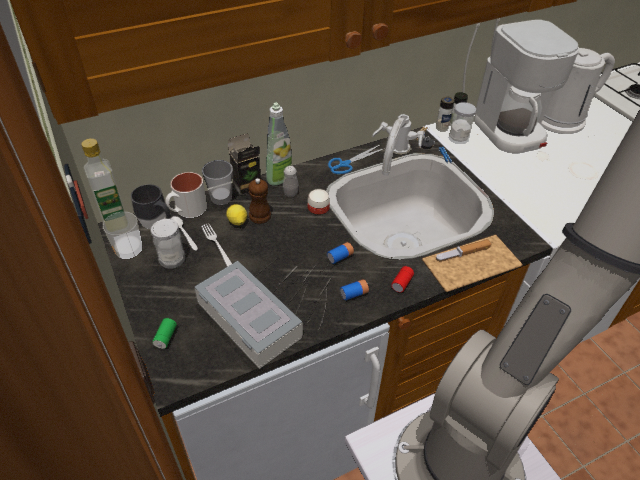

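View pics/side0.png

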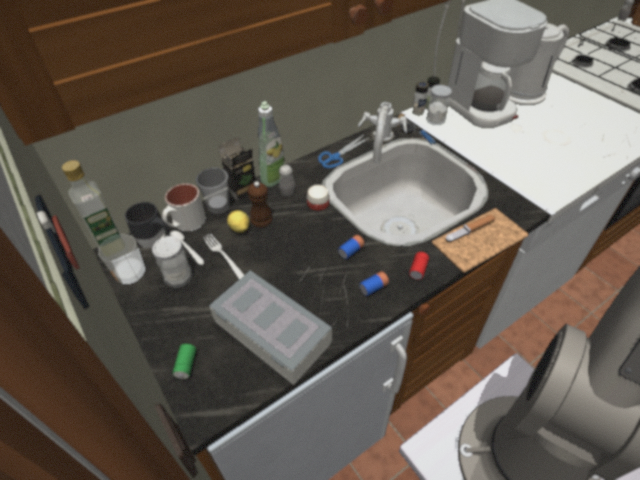

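The scene image shows the charger at (248,312), blue cells at (341,254) and (354,290), and a red decoy at (403,279). The green decoy is at (164,333), the mat with the spreader on it at (472,262), the mill at (259,200), the timer at (318,202) and the jar at (169,243). The side view agrees. No third blue cell is visible.

```bash
cat > h.py <<'E'
from station import *
import numpy as np, cv2
from scipy.spatial.transform import Rotation as R
def rot(q): return R.from_quat(np.r_[q[1:],q[0]]).as_matrix()
def ray(p,u,v):
    K=p["K"]; d=rot(p["attitude"])@np.array([(u-K[0,2])/K[0,0],-(v-K[1,2])/K[1,1],-1]); return p["origin"],d
def onz(p,uv,z):
    o,d=ray(p,*uv); return o+d*(z-o[2])/d[2]
def proj(p,X):
    c=rot(p["attitude"]).T@(np.asarray(X)-p["origin"]); K=p["K"]
    return K[0,0]*c[0]/-c[2]+K[0,2], K[1,1]*c[1]/c[2]+K[1,2]
def tri(rays):
    A=np.zeros((3,3));b=np.zeros(3)
    for o,d in rays:
        d=d/np.linalg.norm(d);M=np.eye(3)-np.outer(d,d);A+=M;b+=M@o
    return np.linalg.solve(A,b)
def snap(n,name=None):
    p=camera_params(n); im=read_camera(n)[:,:,::-1].copy()
    if name: cv2.imwrite(f"pics/{name}.png",im)
    return p,im
def hsvmask(im,lo,hi):
    return cv2.inRange(cv2.cvtColor(im,cv2.COLOR_BGR2HSV),lo,hi)
def blobs(m,amin=40):
    n,l,s,c=cv2.connectedComponentsWithStats(m)
    return [(c[i],s[i],(l==i).astype(np.uint8)) for i in range(1,n) if s[i,4]>=amin]
E
python3 - <<'E'
from h import *
for n in("scene","side"):
    p=camera_params(n); im=cv2.imread(f"pics/{n}0.png")
    print(n)
    for nm,lo,hi in (("blue",(105,150,60),(125,255,255)),("copper",(5,80,120),(18,200,255)),("yellow",(22,120,100),(35,255,255))):
        for c,s,_ in blobs(hsvmask(im,lo,hi),30):
            if 230<c[1]<400 or nm=="blue": print(nm,c.round(1),s[4],onz(p,c,.0165).round(4))
P=camera_params("scene")
for nm,uv,z in (("mat",(424,264),.008),("mat",(500,237),.008),("mat",(523,258),.008),("mat",(443,290),.008),("sprL",(437,260),.017),("sprR",(492,243),.017),
 ("ch",(237,263),.063),("ch",(196,296),.063),("ch",(262,348),.063),("ch",(301,322),.063),("timer",(318,205),.03),("mill",(260,218),0),("jar",(172,262),0),("red",(403,279),.0165)):
    print(nm,onz(P,uv,z).round(3))
im=cv2.imread("pics/scene0.png"); a=cv2.resize(im[230:370,160:360],None,fx=3.9,fy=3.9,interpolation=cv2.INTER_CUBIC); cv2.imwrite("pics/crop0.png",a)
E
```

```text
scene
blue [443.2 152.4] 42 [ 0.7896 -0.5207  0.0165]
blue [338.8 252.8] 209 [ 0.5638 -0.0488  0.0165]
blue [352.1 289.9] 245 [ 0.4461 -0.0217  0.0165]
copper [472.8 263.3] 2757 [ 0.3912 -0.3278  0.0165]
copper [348.7 246.9] 61 [ 0.571  -0.0808  0.0165]
copper [364.  285.1] 71 [ 0.4467 -0.054   0.0165]
copper [596.9 360.8] 4317 [ 0.0531 -0.395   0.0165]
side
blue [350. 247.] 186 [ 0.5635 -0.0477  0.0165]
blue [372.2 283.9] 228 [ 0.4459 -0.0207  0.0165]
copper [481.5 239.7] 2788 [ 0.393  -0.3233  0.0165]
copper [ 60.8 234.7] 56 [1.024  0.5182 0.0165]
copper [504.7 352.2] 12361 [ 0.1586 -0.1281  0.0165]
copper [358.9 238.8] 50 [ 0.5718 -0.0821  0.0165]
copper [383.4 276.5] 62 [ 0.4472 -0.0549  0.0165]
mat [ 0.447 -0.224  0.008]
mat [ 0.44  -0.453  0.008]
mat [ 0.356 -0.458  0.008]
mat [ 0.358 -0.219  0.008]
sprL [ 0.438 -0.255  0.017]
sprR [ 0.425 -0.414  0.017]
ch [0.601 0.201 0.063]
ch [0.548 0.317 0.063]
ch [0.361 0.238 0.063]
ch [0.385 0.139 0.063]
timer [ 0.73  -0.074  0.03 ]
mill [0.78  0.074 0.   ]
jar [0.728 0.329 0.   ]
red [ 0.423 -0.147  0.016]
```

View pics/crop0.png

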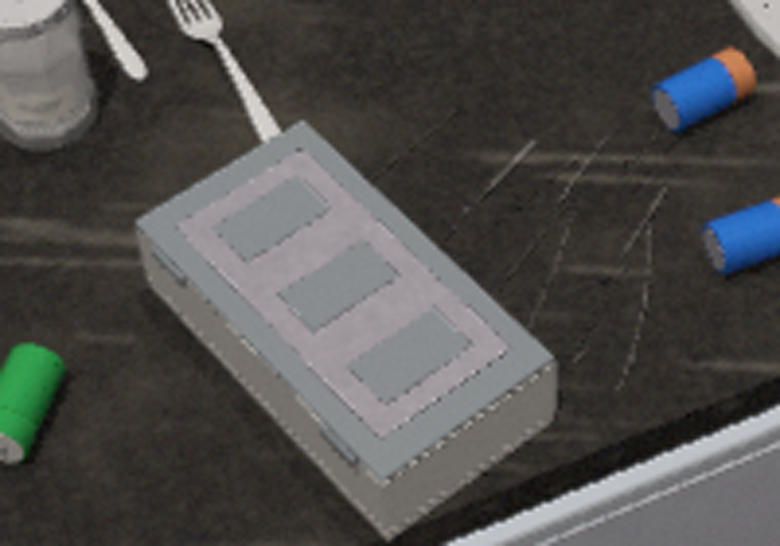

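The crop shows two hinge barrels on the charger's left long side, at crop (170,263) and (340,447). So the hinge faces world +y and the front faces -y, toward the cells. Candidates and choices:
- **Blue cells:** a at (341,254) and b at (354,290) are chosen by colour. Red at (403,279) and green at (164,333) are decoys.
- **Spreader:** the one on the mat at (462,250). The fork at (215,245) and the spoon at (183,232) are not it.

```bash
cat >> h.py <<'E'
def state():
    o=get_obs(); M=rot(o["tool_rot"]); return o,np.array(o["eef_pos"]),M
def Mof(phi,pitch=0):
    x=np.array([np.cos(phi),np.sin(phi),0]);z=np.array([0,0,-1.]);y=np.cross(z,x)
    return np.c_[x,y,z]@R.from_rotvec([0,pitch,0]).as_matrix()
def goto(wps):
    """wps: list of (x,y,z,phi[,pitch]); prints rows relative to present pose"""
    o,p,M=state()
    x=M[:,0]; print("t",round(o["t"],1),"at",p.round(4),"phi",round(np.arctan2(x[1],x[0]),3),"w",round(o["gripper_width"],3),"F",np.round(o["contact_force"],1))
    for w in wps:
        d=M.T@(np.array(w[:3])-p); r=R.from_matrix(M.T@Mof(*w[3:])).as_rotvec()
        print('{"x":%.4f,"y":%.4f,"z":%.4f,"ax":%.3f,"ay":%.3f,"az":%.3f}'%(*d,*r), "dist %.3f rot %.2f"%(np.linalg.norm(d),np.linalg.norm(r)))
E
python3 - <<'E'
from h import *
P=camera_params("scene")
c=np.array([(237.4,261.3),(195.1,287.7),(258.7,352.6),(302.3,321.8)])
W=np.array([onz(P,u,.063) for u in c]); print(W.round(4)); A,B,C,D=W
print([round(np.linalg.norm(a-b),4) for a,b in((A,B),(B,C),(C,D),(D,A))], "centre",W.mean(0).round(4), "xdir",np.degrees([np.arctan2(*(B-A)[1::-1]),np.arctan2(*(C-D)[1::-1])]),"ydir",np.degrees([np.arctan2(*(C-B)[1::-1]),np.arctan2(*(D-A)[1::-1])]))
w=camera_params("wrist"); o,p,M=state(); print("cam in tool",M.T@(w["origin"]-p),"\n",(M.T@rot(w["attitude"])).round(3))
goto([(.43,-.38,.22,np.pi/2)])
E
```

```text
[[0.6052 0.1984 0.063 ]
 [0.5718 0.3115 0.063 ]
 [0.3534 0.2481 0.063 ]
 [0.3839 0.136  0.063 ]]
[np.float64(0.1179), np.float64(0.2275), np.float64(0.1162), np.float64(0.2299)] centre [0.4786 0.2235 0.063 ] xdir [106.42564209 105.20576389] ydir [-163.8271268  -164.23695995]
cam in tool [ 0.07301022  0.00015692 -0.14158119] 
 [[ 0.001  0.959  0.283]
 [ 1.    -0.001  0.   ]
 [ 0.001  0.283 -0.959]]
t 0.1 at [ 0.1804 -0.65    0.2305] phi 0.271 w 1.002 F [-0.4 -0.7  0.3]
{"x":0.3127,"y":-0.1933,"z":0.0108,"ax":-0.001,"ay":-0.001,"az":-1.300} dist 0.368 rot 1.30
```

```bash
r='{"x":0.313,"y":-0.193,"z":0.011,"az":-1.3}'; python3 -m jog '[{"x":0.313,"y":-0.193,"z":0.011,"az":-1.3},{"x":0.313,"y":-0.193,"z":0.011,"az":-1.3},{"x":0.313,"y":-0.193,"z":0.011,"az":-1.3},{"x":0.313,"y":-0.193,"z":0.011,"az":-1.3},{"x":0.313,"y":-0.193,"z":0.011,"az":-1.3},{"x":0.313,"y":-0.193,"z":0.011,"az":-1.3},{"x":0.313,"y":-0.193,"z":0.011,"az":-1.3},{"x":0.313,"y":-0.193,"z":0.011,"az":-1.3},{"x":0.313,"y":-0.193,"z":0.011,"az":-1.3},{"x":0.313,"y":-0.193,"z":0.011,"az":-1.3},{"x":0.313,"y":-0.193,"z":0.011,"az":-1.3},{"x":0.313,"y":-0.193,"z":0.011,"az":-1.3}]' 0.6
python3 - <<'E'
from h import *
p,im=snap("wrist","w1"); goto([(.43,-.38,.22,np.pi/2)])
E
```

```text
t 0.2 at [ 0.1804 -0.6501  0.2307] phi 0.271 w 1.001 F [-0.4  0.9  0.5]
{"x":0.3127,"y":-0.1935,"z":0.0109,"ax":-0.001,"ay":-0.001,"az":-1.300} dist 0.368 rot 1.30validation failed for argument at $[0]...
```

View pics/w1.png

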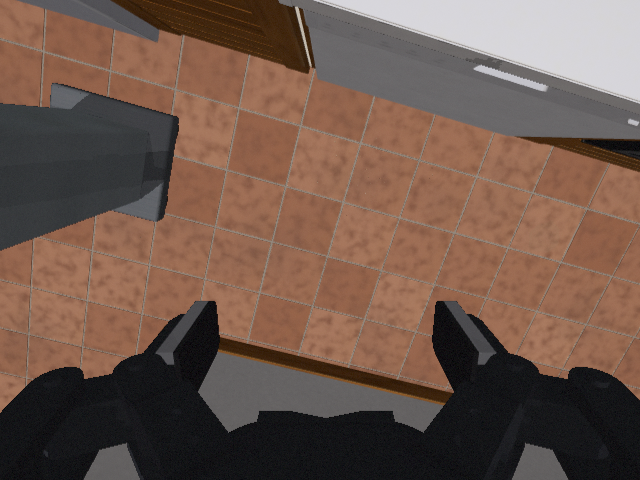

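The jog was refused, so it seems every row needs all six keys. The picture shows only the floor, because the arm has not moved.

```bash
python3 -m jog '[{"x":0.313,"y":-0.193,"z":0.011,"ax":0,"ay":0,"az":-1.3},{"x":0.313,"y":-0.193,"z":0.011,"ax":0,"ay":0,"az":-1.3},{"x":0.313,"y":-0.193,"z":0.011,"ax":0,"ay":0,"az":-1.3},{"x":0.313,"y":-0.193,"z":0.011,"ax":0,"ay":0,"az":-1.3},{"x":0.313,"y":-0.193,"z":0.011,"ax":0,"ay":0,"az":-1.3},{"x":0.313,"y":-0.193,"z":0.011,"ax":0,"ay":0,"az":-1.3},{"x":0.313,"y":-0.193,"z":0.011,"ax":0,"ay":0,"az":-1.3},{"x":0.313,"y":-0.193,"z":0.011,"ax":0,"ay":0,"az":-1.3},{"x":0.313,"y":-0.193,"z":0.011,"ax":0,"ay":0,"az":-1.3},{"x":0.313,"y":-0.193,"z":0.011,"ax":0,"ay":0,"az":-1.3},{"x":0.313,"y":-0.193,"z":0.011,"ax":0,"ay":0,"az":-1.3},{"x":0.313,"y":-0.193,"z":0.011,"ax":0,"ay":0,"az":-1.3}]' 0.6
python3 - <<'E'
from h import *
p,im=snap("wrist","w2"); goto([(.43,-.38,.22,np.pi/2)])
E
```

```text
t: 1.4
eef_pos: [0.4298, -0.3815, 0.2202]
tool_rot: [-0.0, 0.708, 0.706, -0.0]
contact_force: [0.4, 0.0, -0.4]
gripper_width: 0.601
grasp_force: 0.0
t 1.4 at [ 0.43   -0.3814  0.2202] phi 1.568 w 0.598 F [-0.5  0.2 -0.4]
{"x":0.0014,"y":0.0000,"z":0.0002,"ax":-0.000,"ay":0.000,"az":-0.003} dist 0.001 rot 0.00
```

View pics/w2.png

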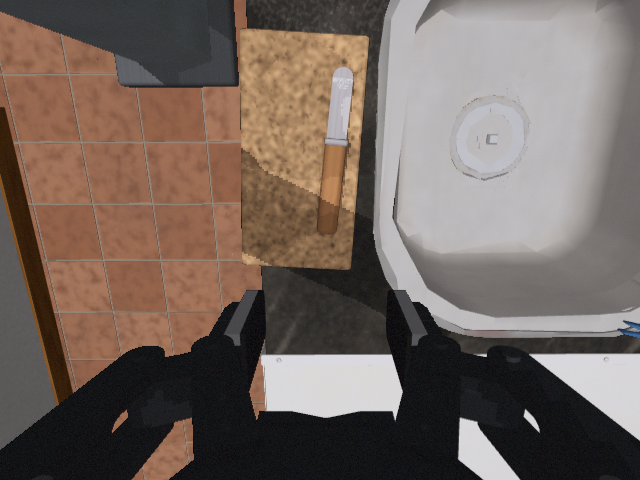

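The wrist view shows the spreader on the mat: tip (343,67), blade–handle joint (337,142) and handle end (327,233). The mat corners are at (240,29), (367,36), (351,269) and (241,265).

```bash
python3 - <<'E'
from h import *
p=camera_params("wrist")
t=onz(p,(343,67),.0185);j=onz(p,(336.5,142),.02);e=onz(p,(327,234),.02);
print(t,j,e,[np.linalg.norm(a-b) for a,b in((t,j),(j,e))]); d=(t-e)[:2]; ph=np.arctan2(d[1],d[0]); u=d/np.linalg.norm(d)
g=[j[:2]-u*.03,t[:2]-u*.09,e[:2]+u*.06]; print(g,"phi",ph)
m=np.array([onz(p,c,.008) for c in((240,29),(367,36),(351,269),(241,265))]);print(m.round(4),m.mean(0), [np.linalg.norm(m[i]-m[i-1]).round(4) for i in range(4)])
G=np.mean(g,0); goto([(*G,.08,ph),(*G,.011,ph)])
E
```

```text
[ 0.44640275 -0.25583915  0.0185    ] [ 0.4411462  -0.31819284  0.02      ] [ 0.43243953 -0.40464727  0.02      ] [np.float64(0.06259285032307875), np.float64(0.08689173926880633)]
[array([ 0.4383435 , -0.34806164]), array([ 0.43799465, -0.34544553]), array([ 0.43804493, -0.34490968])] phi 1.4772365076696765
[[ 0.3576 -0.224   0.008 ]
 [ 0.4674 -0.2296  0.008 ]
 [ 0.4573 -0.4457  0.008 ]
 [ 0.3437 -0.441   0.008 ]] [ 0.40649743 -0.33507749  0.008     ] [np.float64(0.2175), np.float64(0.11), np.float64(0.2163), np.float64(0.1137)]
t 1.4 at [ 0.43   -0.3814  0.2202] phi 1.568 w 0.598 F [-0.5  0.2 -0.4]
{"x":0.0353,"y":0.0081,"z":0.1402,"ax":-0.000,"ay":0.000,"az":0.090} dist 0.145 rot 0.09
{"x":0.0353,"y":0.0081,"z":0.2092,"ax":-0.000,"ay":0.000,"az":0.090} dist 0.212 rot 0.09
```

```bash
python3 -m jog '[{"x":0.0353,"y":0.008,"z":0.05,"ax":0,"ay":0,"az":0.09},{"x":0.0353,"y":0.008,"z":0.09,"ax":0,"ay":0,"az":0.09},{"x":0.0353,"y":0.008,"z":0.13,"ax":0,"ay":0,"az":0.09},{"x":0.0353,"y":0.008,"z":0.16,"ax":0,"ay":0,"az":0.09},{"x":0.0353,"y":0.008,"z":0.18,"ax":0,"ay":0,"az":0.09},{"x":0.0353,"y":0.008,"z":0.195,"ax":0,"ay":0,"az":0.09},{"x":0.0353,"y":0.008,"z":0.203,"ax":0,"ay":0,"az":0.09},{"x":0.0353,"y":0.008,"z":0.208,"ax":0,"ay":0,"az":0.09},{"x":0.0353,"y":0.008,"z":0.209,"ax":0,"ay":0,"az":0.09}]' 0.4 60
python3 -m jog '[{"x":0,"y":0,"z":0,"ax":0,"ay":0,"az":0},{"x":0,"y":0,"z":0,"ax":0,"ay":0,"az":0},{"x":0,"y":0,"z":0,"ax":0,"ay":0,"az":0},{"x":0,"y":0,"z":0,"ax":0,"ay":0,"az":0},{"x":0,"y":0,"z":0,"ax":0,"ay":0,"az":0}]' 0 60
```

```text
t: 2.35
eef_pos: [0.4388, -0.3457, 0.0115]
tool_rot: [0.0, 0.738, 0.674, 0.0]
contact_force: [-0.1, 0.0, -0.3]
gripper_width: 0.4
grasp_force: 0.0
t: 2.85
eef_pos: [0.4392, -0.3459, 0.0123]
tool_rot: [0.001, 0.738, 0.675, 0.0]
contact_force: [-0.6, 0.6, 6.4]
gripper_width: 0.213
grasp_force: 61.2
```

```bash
python3 -m jog '[{"x":0,"y":0,"z":-0.03,"ax":0,"ay":0,"az":0},{"x":0,"y":0,"z":-0.07,"ax":0,"ay":0,"az":0},{"x":0,"y":0,"z":-0.1,"ax":0,"ay":0,"az":0},{"x":0,"y":0,"z":-0.1,"ax":0,"ay":0,"az":0}]'
python3 - <<'E'
from h import *
goto([(.536,.0215,.14,1.848)])
E
```

```text
t: 3.25
eef_pos: [0.4411, -0.3471, 0.1156]
tool_rot: [0.004, 0.738, 0.674, 0.001]
contact_force: [0.6, -0.0, -0.6]
gripper_width: 0.217
grasp_force: 60.3
t 3.2 at [ 0.4411 -0.3471  0.1156] phi 1.481 w 0.217 F [ 0.6 -0.  -0.6]
{"x":0.3755,"y":0.0615,"z":-0.0255,"ax":0.006,"ay":0.005,"az":-0.367} dist 0.381 rot 0.37
```

```bash
python3 -m jog '[{"x":0.04,"y":0.007,"z":-0.0255,"ax":0,"ay":0,"az":-0.04},{"x":0.08,"y":0.013,"z":-0.0255,"ax":0,"ay":0,"az":-0.08},{"x":0.12,"y":0.02,"z":-0.0255,"ax":0,"ay":0,"az":-0.12},{"x":0.16,"y":0.026,"z":-0.0255,"ax":0,"ay":0,"az":-0.16},{"x":0.2,"y":0.033,"z":-0.0255,"ax":0,"ay":0,"az":-0.2},{"x":0.24,"y":0.04,"z":-0.0255,"ax":0,"ay":0,"az":-0.24},{"x":0.28,"y":0.046,"z":-0.0255,"ax":0,"ay":0,"az":-0.28},{"x":0.32,"y":0.053,"z":-0.0255,"ax":0,"ay":0,"az":-0.32},{"x":0.355,"y":0.058,"z":-0.0255,"ax":0,"ay":0,"az":-0.35},{"x":0.3755,"y":0.0615,"z":-0.0255,"ax":0,"ay":0,"az":-0.367},{"x":0.3755,"y":0.0615,"z":-0.0255,"ax":0,"ay":0,"az":-0.367},{"x":0.3755,"y":0.0615,"z":-0.0255,"ax":0,"ay":0,"az":-0.367}]'
python3 - <<'E'
from h import *
p,im=snap("wrist","w3"); goto([(.536,.0215,.14,1.848)])
N=(.495,.1658,.063); print("expected edge mid",proj(p,N))
E
```

```text
t: 4.45
eef_pos: [0.5329, 0.0228, 0.136]
tool_rot: [-0.0, 0.603, 0.798, -0.001]
contact_force: [-0.3, -0.7, -1.8]
gripper_width: 0.217
grasp_force: 60.3
t 4.5 at [0.5329 0.0218 0.1361] phi 1.847 w 0.212 F [ 0.1  0.1 -0.4]
{"x":-0.0011,"y":0.0029,"z":-0.0039,"ax":-0.002,"ay":0.000,"az":-0.001} dist 0.005 rot 0.00
expected edge mid (np.float64(329.16063466298436), np.float64(-25.098215973322823))
```

View pics/w3.png

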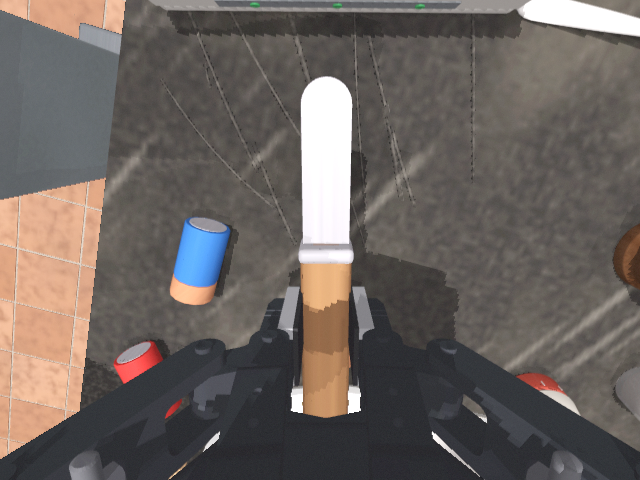

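The blade points straight up the image: tip (327,77), handle joint (326,252). The charger's front base edge is at row ~11 with its lamps at (254,4), (337,5) and (421,5). Now I'll check the blade's height and work out the insertion.

```bash
python3 - <<'E'
from h import *
p=camera_params("wrist"); o,q,M=state()
for z in (.0,.0047,.009):
  print(z,[(M.T@(onz(p,c,q[2]+z)-q)).round(4) for c in((327,77),(326,250))])
for c in((519,11),(163,8),(337,12)): print(onz(p,c,0).round(4))
for c in ((254,4.5),(337,5),(421,5.5)): print("lamp z.03",onz(p,c,.03).round(4))
u=np.array([np.cos(1.848),np.sin(1.848)]); N=np.array([.495,.1658])
def at(dep,z,lat=0): # tip depth past outer wall
    g=N+u*(dep-.092)+lat*np.array([u[1],-u[0]]); return (*g,z,1.848)
goto([at(-.03,.0478),at(.02,.0478)])
E
```

```text
0.0 [array([ 0.0908,  0.0014, -0.    ]), array([ 0.0257,  0.0012, -0.    ])]
0.0047 [array([ 0.0901,  0.0014, -0.0047]), array([ 0.0273,  0.0011, -0.0047])]
0.009 [array([ 0.0896,  0.0014, -0.009 ]), array([ 0.0287,  0.0011, -0.009 ])]
[0.6176 0.2011 0.    ]
[0.3881 0.1378 0.    ]
[0.5006 0.1673 0.    ]
lamp z.03 [0.4535 0.1494 0.03  ]
lamp z.03 [0.501  0.1626 0.03  ]
lamp z.03 [0.5491 0.176  0.03  ]
t 4.5 at [0.5329 0.0218 0.1361] phi 1.847 w 0.212 F [ 0.1  0.1 -0.4]
{"x":0.0269,"y":0.0031,"z":0.0883,"ax":-0.002,"ay":0.000,"az":-0.001} dist 0.092 rot 0.00
{"x":0.0769,"y":0.0030,"z":0.0882,"ax":-0.002,"ay":0.000,"az":-0.001} dist 0.117 rot 0.00
```

```bash
python3 -m jog '[{"x":0.01,"y":0.001,"z":0.03,"ax":0,"ay":0,"az":0},{"x":0.018,"y":0.001,"z":0.055,"ax":0,"ay":0,"az":0},{"x":0.026,"y":0,"z":0.08,"ax":0,"ay":0,"az":0},{"x":0.026,"y":0,"z":0.088,"ax":0,"ay":0,"az":0},{"x":0.026,"y":0,"z":0.088,"ax":0,"ay":0,"az":0}]'
python3 - <<'E'
from h import *
p,im=snap("wrist","w4"); ps,ims=snap("side","s4"); pc,imc=snap("scene","c4"); o,q,M=state(); print(q)
a=[cv2.resize(x,(400,300),interpolation=cv2.INTER_CUBIC) for x in (imc[240:330,230:350],ims[225:315,240:360])]
b=[cv2.resize(im[0:240,160:480],(400,300))]
cv2.imwrite("pics/m4.png",np.vstack([np.hstack(a),np.hstack(b+b)]))
E
```

```text
t: 5.0
eef_pos: [0.5255, 0.0465, 0.0478]
tool_rot: [-0.001, 0.603, 0.798, -0.001]
contact_force: [-0.5, 0.1, -0.6]
gripper_width: 0.217
grasp_force: 60.3
[0.527514   0.04714888 0.04989113]
```

View pics/m4.png

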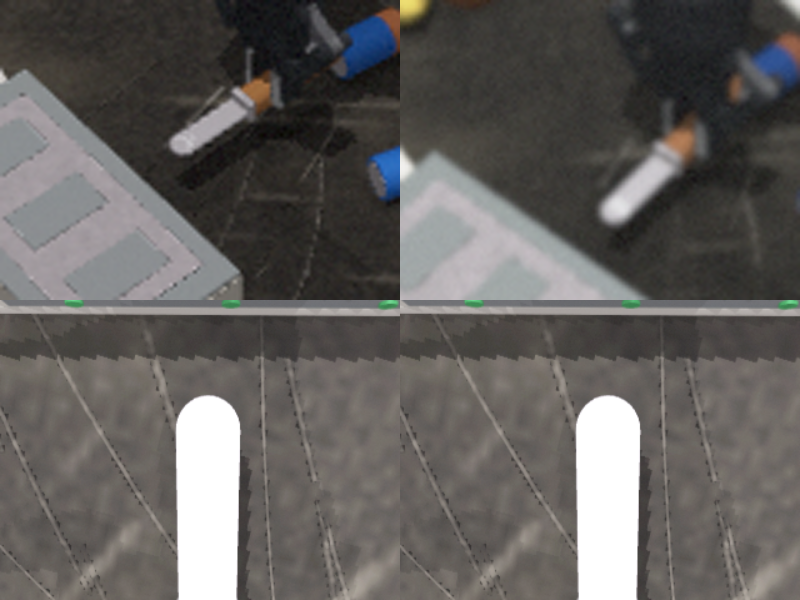

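The tip is at scene (281,283.5), side (300,289.5) and wrist (326.5,76), in front of and clear of the charger's front edge. The base edge in the wrist view is at row ~12.

```bash
python3 - <<'E'
from h import *
w=camera_params("wrist");s=camera_params("side");c=camera_params("scene"); o,q,M=state()
rs=[ray(w,326.5,76),ray(s,300,289.5),ray(c,281,283.5)]
for sel in ((0,1,2),(0,1),(0,2)): 
    X=tri([rs[i] for i in sel]); print(X.round(4),"rel tool",(M.T@(X-q)).round(4))
for z in (.0047,.009): print((M.T@(onz(w,(326.5,76),q[2]+z)-q)).round(4))
print(onz(w,(160+231*.8,12.5),0), "lamp",[onz(w,(160+k*.8,3),.03).round(4) for k in (74,231,388)])
E
```

```text
[0.5041 0.134  0.0568] rel tool [ 0.09    0.0011 -0.0069]
[0.5043 0.1348 0.0552] rel tool [ 0.0906  0.0015 -0.0053]
[0.5038 0.1334 0.0584] rel tool [ 0.0894  0.0007 -0.0086]
[ 0.0905  0.0012 -0.0048]
[ 0.0899  0.0012 -0.0091]
[0.50314591 0.16993458 0.        ] lamp [array([0.4563, 0.1514, 0.03  ]), array([0.503 , 0.1647, 0.03  ]), array([0.5498, 0.178 , 0.03  ])]
```

```bash
python3 -m jog '[{"x":0.01,"y":0.003,"z":0.0025,"ax":0,"ay":0,"az":0},{"x":0.02,"y":0.004,"z":0.0025,"ax":0,"ay":0,"az":0},{"x":0.028,"y":0.004,"z":0.0025,"ax":0,"ay":0,"az":0},{"x":0.035,"y":0.004,"z":0.0025,"ax":0,"ay":0,"az":0},{"x":0.042,"y":0.004,"z":0.0025,"ax":0,"ay":0,"az":0},{"x":0.048,"y":0.004,"z":0.0025,"ax":0,"ay":0,"az":0},{"x":0.055,"y":0.004,"z":0.0025,"ax":0,"ay":0,"az":0},{"x":0.055,"y":0.004,"z":0.0025,"ax":0,"ay":0,"az":0}]'
python3 - <<'E'
from h import *
p,im=snap("wrist","w5"); pc,imc=snap("scene","c5"); print(state()[1],get_obs()["contact_force"])
cv2.imwrite("pics/m5.png",np.hstack([cv2.resize(imc[240:330,230:350],(400,300),interpolation=cv2.INTER_CUBIC),cv2.resize(im[0:240,160:480],(400,300))]))
E
```

```text
t: 5.95
eef_pos: [0.5149, 0.1033, 0.0464]
tool_rot: [-0.0, 0.602, 0.798, 0.0]
contact_force: [0.1, 0.1, -1.1]
gripper_width: 0.216
grasp_force: 60.3
[0.51524811 0.10199475 0.04628282] [ 0.77991157  0.23088518 -0.42772725]
```

View pics/m5.png

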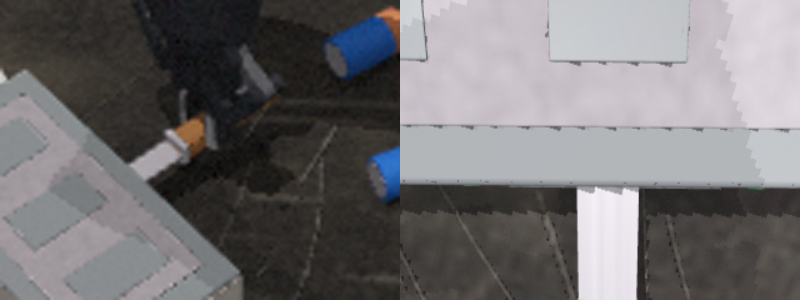

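The blade is inside the notch with no force on it, and is centred under the cover's free edge (edge at crop row 184). Lever up.

```bash
python3 -m jog '[{"x":0.001,"y":0,"z":-0.007,"ax":0,"ay":0,"az":0},{"x":0.002,"y":0,"z":-0.014,"ax":0,"ay":0,"az":0},{"x":0.004,"y":0,"z":-0.021,"ax":0,"ay":0,"az":0},{"x":0.006,"y":0,"z":-0.028,"ax":0,"ay":0,"az":0},{"x":0.009,"y":0,"z":-0.035,"ax":0,"ay":0,"az":0},{"x":0.012,"y":0,"z":-0.042,"ax":0,"ay":0,"az":0},{"x":0.015,"y":0,"z":-0.048,"ax":0,"ay":0,"az":0},{"x":0.018,"y":0,"z":-0.054,"ax":0,"ay":0,"az":0},{"x":0.018,"y":0,"z":-0.054,"ax":0,"ay":0,"az":0},{"x":0.018,"y":0,"z":-0.054,"ax":0,"ay":0,"az":0}]'
python3 - <<'E'
from h import *
p,im=snap("wrist","w6"); pc,imc=snap("scene","c6"); print(state()[1],get_obs()["contact_force"])
cv2.imwrite("pics/m6.png",np.hstack([cv2.resize(imc[210:350,180:360],(400,300),interpolation=cv2.INTER_CUBIC),cv2.resize(im,(400,300))]))
E
```

```text
t: 7.05
eef_pos: [0.5103, 0.1198, 0.1005]
tool_rot: [-0.0, 0.603, 0.798, 0.0]
contact_force: [0.6, -0.2, -0.4]
gripper_width: 0.219
grasp_force: 60.3
[0.51018028 0.11950463 0.10010963] [ 0.38160109  0.13424759 -0.31581476]
```

View pics/m6.png

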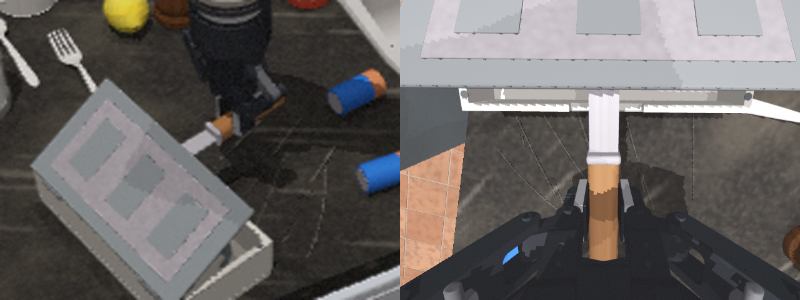

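```bash
python3 -m jog '[{"x":0.006,"y":0,"z":-0.007,"ax":0,"ay":0,"az":0},{"x":0.014,"y":0,"z":-0.015,"ax":0,"ay":0,"az":0},{"x":0.025,"y":0,"z":-0.024,"ax":0,"ay":0,"az":0},{"x":0.036,"y":0,"z":-0.032,"ax":0,"ay":0,"az":0},{"x":0.049,"y":0,"z":-0.038,"ax":0,"ay":0,"az":0},{"x":0.06,"y":0,"z":-0.041,"ax":0,"ay":0,"az":0},{"x":0.072,"y":0,"z":-0.042,"ax":0,"ay":0,"az":0},{"x":0.084,"y":0,"z":-0.042,"ax":0,"ay":0,"az":0},{"x":0.096,"y":0,"z":-0.042,"ax":0,"ay":0,"az":0},{"x":0.107,"y":0,"z":-0.042,"ax":0,"ay":0,"az":0},{"x":0.107,"y":0,"z":-0.042,"ax":0,"ay":0,"az":0},{"x":0.107,"y":0,"z":-0.042,"ax":0,"ay":0,"az":0}]'
python3 - <<'E'
from h import *
p,im=snap("wrist","w7"); pc,imc=snap("scene","c7"); print(state()[1],get_obs()["contact_force"])
cv2.imwrite("pics/m7.png",np.hstack([cv2.resize(imc[210:350,150:330],(400,300),interpolation=cv2.INTER_CUBIC),cv2.resize(im,(400,300))]))
E
```

```text
t: 8.35
eef_pos: [0.4809, 0.2226, 0.1421]
tool_rot: [-0.0, 0.602, 0.798, -0.0]
contact_force: [-0.4, -0.1, -1.4]
gripper_width: 0.221
grasp_force: 60.3
[0.48114549 0.22186167 0.14213169] [-0.22004665  0.04182585 -0.679395  ]
```

View pics/m7.png

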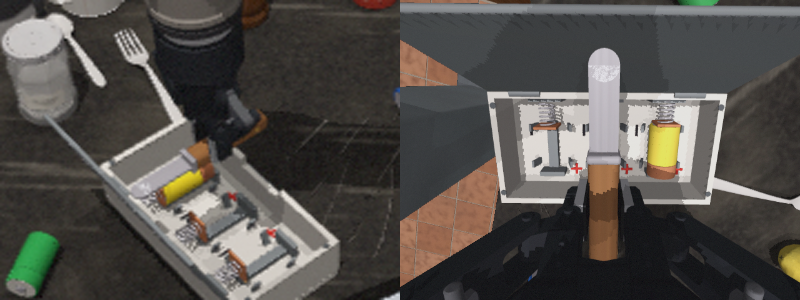

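The cover is past upright. One yellow cell sits in bay 0 (right in the wrist view, at scene crop (187,185)), and bays 1 and 2 are empty. Next, the spreader goes back to its place on the mat.

```bash
python3 -m jog '[{"x":-0.03,"y":0,"z":0,"ax":0,"ay":0,"az":0},{"x":-0.07,"y":0,"z":0,"ax":0,"ay":0,"az":0},{"x":-0.115,"y":0,"z":0,"ax":0,"ay":0,"az":0},{"x":-0.16,"y":0,"z":0,"ax":0,"ay":0,"az":0},{"x":-0.2,"y":0,"z":0,"ax":0,"ay":0,"az":0},{"x":-0.22,"y":0,"z":0,"ax":0,"ay":0,"az":0},{"x":-0.22,"y":0,"z":0,"ax":0,"ay":0,"az":0}]'
python3 - <<'E'
from h import *
p,im=snap("wrist","w8"); pc,imc=snap("scene","c8")
goto([(.4381,-.346,.1,1.48),(.4381,-.346,.0125,1.48)])
m=np.hstack([cv2.resize(imc[225:365,170:350],(400,311),interpolation=cv2.INTER_CUBIC),cv2.resize(im[0:311],(400,311))]);cv2.imwrite("pics/m8.png",m)
E
```

```text
t: 9.15
eef_pos: [0.5419, 0.0056, 0.142]
tool_rot: [0.0, 0.606, 0.796, -0.001]
contact_force: [-1.2, 0.1, -0.6]
gripper_width: 0.215
grasp_force: 60.3
t 9.2 at [0.5411 0.0104 0.1422] phi 1.846 w 0.21 F [-1.2  0.6 -1.7]
{"x":-0.3150,"y":-0.1960,"z":0.0421,"ax":-0.000,"ay":-0.000,"az":0.366} dist 0.373 rot 0.37
{"x":-0.3150,"y":-0.1960,"z":0.1296,"ax":-0.000,"ay":-0.000,"az":0.366} dist 0.393 rot 0.37
```

View pics/m8.png

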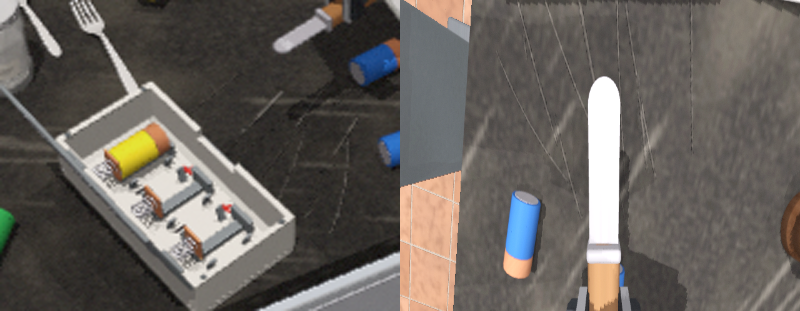

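Confirmed: only the yellow cell in bay 0 (crop (137,150)), two free bays, cover open, charger clear. Carry the spreader back.

```bash
python3 -m jog '[{"x":-0.03,"y":-0.019,"z":0.005,"ax":0,"ay":0,"az":0.036},{"x":-0.065,"y":-0.041,"z":0.01,"ax":0,"ay":0,"az":0.076},{"x":-0.1,"y":-0.062,"z":0.015,"ax":0,"ay":0,"az":0.116},{"x":-0.135,"y":-0.084,"z":0.02,"ax":0,"ay":0,"az":0.156},{"x":-0.17,"y":-0.106,"z":0.025,"ax":0,"ay":0,"az":0.196},{"x":-0.205,"y":-0.127,"z":0.03,"ax":0,"ay":0,"az":0.236},{"x":-0.24,"y":-0.149,"z":0.035,"ax":0,"ay":0,"az":0.276},{"x":-0.275,"y":-0.171,"z":0.04,"ax":0,"ay":0,"az":0.32},{"x":-0.3,"y":-0.187,"z":0.042,"ax":0,"ay":0,"az":0.35},{"x":-0.315,"y":-0.196,"z":0.042,"ax":0,"ay":0,"az":0.366},{"x":-0.315,"y":-0.196,"z":0.042,"ax":0,"ay":0,"az":0.366},{"x":-0.315,"y":-0.196,"z":0.042,"ax":0,"ay":0,"az":0.366}]'
python3 - <<'E'
from h import *
goto([(.4381,-.346,.0135,1.48)])
E
```

```text
t: 10.45
eef_pos: [0.44, -0.344, 0.1005]
tool_rot: [-0.0, 0.737, 0.676, 0.001]
contact_force: [0.5, 0.3, -0.3]
gripper_width: 0.218
grasp_force: 60.3
t 10.4 at [ 0.44   -0.344   0.1005] phi 1.484 w 0.218 F [ 0.5  0.3 -0.3]
{"x":-0.0023,"y":-0.0018,"z":0.0869,"ax":0.001,"ay":-0.001,"az":0.004} dist 0.087 rot 0.00
```

```bash
python3 -m jog '[{"x":-0.002,"y":-0.002,"z":0.03,"ax":0,"ay":0,"az":0},{"x":-0.002,"y":-0.002,"z":0.055,"ax":0,"ay":0,"az":0},{"x":-0.002,"y":-0.002,"z":0.07,"ax":0,"ay":0,"az":0},{"x":-0.002,"y":-0.002,"z":0.08,"ax":0,"ay":0,"az":0},{"x":-0.002,"y":-0.002,"z":0.0865,"ax":0,"ay":0,"az":0},{"x":-0.002,"y":-0.002,"z":0.0865,"ax":0,"ay":0,"az":0}]'
python3 -m jog '[{"x":0,"y":0,"z":0,"ax":0,"ay":0,"az":0},{"x":0,"y":0,"z":0,"ax":0,"ay":0,"az":0},{"x":0,"y":0,"z":0,"ax":0,"ay":0,"az":0},{"x":0,"y":0,"z":-0.04,"ax":0,"ay":0,"az":0},{"x":0,"y":0,"z":-0.09,"ax":0,"ay":0,"az":0},{"x":0,"y":0,"z":-0.14,"ax":0,"ay":0,"az":0},{"x":0,"y":0,"z":-0.2,"ax":0,"ay":0,"az":0},{"x":0,"y":0,"z":-0.2,"ax":0,"ay":0,"az":0}]' 0.45
python3 - <<'E'
from h import *
goto([(.505,.13,.27,1.848)])
E
```

```text
t: 11.05
eef_pos: [0.4369, -0.3472, 0.0135]
tool_rot: [-0.0, 0.738, 0.675, 0.0]
contact_force: [0.4, -0.6, -0.2]
gripper_width: 0.215
grasp_force: 60.3
t: 11.85
eef_pos: [0.4396, -0.3495, 0.2207]
tool_rot: [0.005, 0.738, 0.675, 0.001]
contact_force: [1.5, -0.2, 0.9]
gripper_width: 0.45
grasp_force: 0.0
t 11.8 at [ 0.4396 -0.3495  0.2207] phi 1.481 w 0.45 F [ 1.5 -0.2  0.9]
{"x":0.4831,"y":0.0228,"z":-0.0519,"ax":0.008,"ay":0.008,"az":-0.367} dist 0.486 rot 0.37
```

```bash
python3 -m jog '[{"x":0.045,"y":0.002,"z":-0.005,"ax":0,"ay":0,"az":-0.04},{"x":0.09,"y":0.004,"z":-0.01,"ax":0,"ay":0,"az":-0.08},{"x":0.135,"y":0.006,"z":-0.015,"ax":0,"ay":0,"az":-0.12},{"x":0.18,"y":0.008,"z":-0.02,"ax":0,"ay":0,"az":-0.16},{"x":0.225,"y":0.01,"z":-0.025,"ax":0,"ay":0,"az":-0.2},{"x":0.27,"y":0.013,"z":-0.03,"ax":0,"ay":0,"az":-0.24},{"x":0.315,"y":0.016,"z":-0.035,"ax":0,"ay":0,"az":-0.28},{"x":0.36,"y":0.019,"z":-0.04,"ax":0,"ay":0,"az":-0.31},{"x":0.405,"y":0.021,"z":-0.045,"ax":0,"ay":0,"az":-0.34},{"x":0.45,"y":0.022,"z":-0.05,"ax":0.008,"ay":0.008,"az":-0.36},{"x":0.483,"y":0.0228,"z":-0.052,"ax":0.008,"ay":0.008,"az":-0.367},{"x":0.483,"y":0.0228,"z":-0.052,"ax":0.008,"ay":0.008,"az":-0.367}]' 0.6
python3 -m jog '[{"x":0,"y":0,"z":0,"ax":0,"ay":0,"az":0},{"x":0,"y":0,"z":0,"ax":0,"ay":0,"az":0}]'
python3 - <<'E'
from h import *
p,im=snap("wrist","w9"); goto([(.505,.13,.27,1.848)])
for nm,lo,hi in (("blue",(105,150,60),(125,255,255)),("copper",(5,80,60),(18,220,255)),("yellow",(22,120,100),(35,255,255))):
    for c,s,_ in blobs(hsvmask(im,lo,hi),100): print(nm,c.round(1),s,onz(p,c,.0365).round(4))
E
```

```text
t: 13.05
eef_pos: [0.5019, 0.1371, 0.2665]
tool_rot: [-0.006, 0.599, 0.801, 0.002]
contact_force: [0.2, -0.7, -0.4]
gripper_width: 0.601
grasp_force: 0.0
t: 13.25
eef_pos: [0.5022, 0.1297, 0.2653]
tool_rot: [-0.006, 0.603, 0.798, -0.0]
contact_force: [1.3, 0.9, -1.1]
gripper_width: 0.597
grasp_force: 0.0
t 13.3 at [0.5023 0.1295 0.2654] phi 1.846 w 0.6 F [ 0.2  0.1 -0.2]
{"x":-0.0002,"y":0.0027,"z":-0.0046,"ax":-0.007,"ay":-0.008,"az":-0.002} dist 0.005 rot 0.01
blue [357.5 378.5] [344 354  29  43 838] [ 0.5949 -0.0592  0.0365]
copper [47.2 11.7] [  10    0   67   33 1545] [0.212  0.2318 0.0365]
copper [112.   21.2] [  76    0   70   52 2830] [0.2693 0.2401 0.0365]
copper [173.2  33.1] [ 141    0   69   71 3490] [0.3244 0.2457 0.0365]
copper [ 3.  42.9] [  0  13   8  64 440] [0.1745 0.1949 0.0365]
copper [40.  56.3] [   8   16   66   80 4087] [0.2081 0.1928 0.0365]
copper [100.7  69.7] [  71   36   68   67 3217] [0.2638 0.1966 0.0365]
copper [168.8  78.3] [ 137   55   65   47 1893] [0.3265 0.2067 0.0365]
copper [203.5  92.4] [199  74   9  32 172] [0.3603 0.2034 0.0365]
copper [267.3 
[... 542 characters left out ...]
6. 357.] [   0  266   55  184 6517] [ 0.2131 -0.139   0.0365]
copper [ 74.7 334.5] [  44  270   66  146 6071] [ 0.2656 -0.093   0.0365]
copper [549.4 305.9] [ 520  289   60   37 1002] [0.7718 0.09   0.0365]
copper [167.2 323.9] [156 297  23  60 745] [ 0.3658 -0.05    0.0365]
copper [602.1 356.3] [ 574  325   66   57 1910] [0.858  0.0482 0.0365]
copper [355.  400.4] [343 390  27  18 249] [ 0.6012 -0.0896  0.0365]
copper [119.9 419.9] [112 409  16  24 139] [ 0.3304 -0.198   0.0365]
copper [168.6 455.8] [ 133  425   61   55 1938] [ 0.3973 -0.2365  0.0365]
yellow [402.7 100. ] [ 384   74   38   52 1761] [0.5444 0.2486 0.0365]
yellow [583.3 271.4] [ 553  248   61   48 2238] [0.789  0.1375 0.0365]
```

View pics/w9.png

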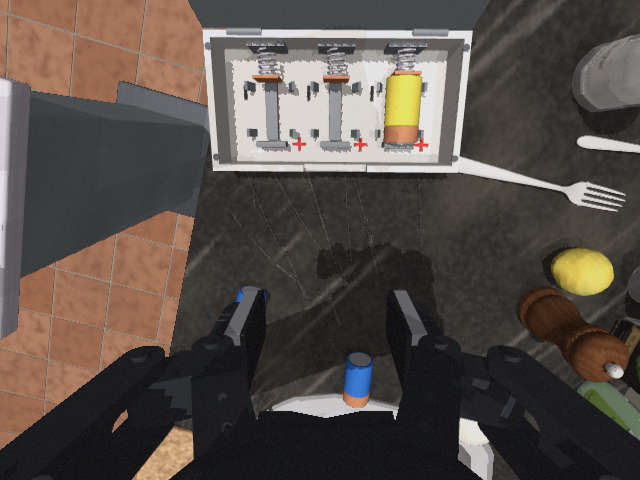

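The wrist view shows the open charger with top rim corners at (205,30), (472,30), (461,172) and (213,171). Free copper plates are at (267,78) and (336,78), and the lips at (273,145) and (335,145). The yellow cell is at (402,108) with its + band toward the lip, and a blue cell is at (357,380).

```bash
python3 - <<'E'
from h import *
p=camera_params("wrist"); im=cv2.imread("pics/w9.png")
W=np.array([onz(p,c,.058) for c in((472,30),(205,30),(213,171),(461,172))])[:,:2]
print(W.round(4),W.mean(0),[np.linalg.norm(W[i]-W[i-1]).round(4) for i in range(4)])
for a,b in((0,1),(3,2),(3,0),(2,1)): print(np.arctan2(*(W[b]-W[a])[::-1]).round(4))
a=1.848
def ch(X,Y,th=a): 
    u=np.array([np.cos(th),np.sin(th)]);v=np.array([-u[1],u[0]]); return X*u+Y*v
# centre estimates from plates & yellow
for c,X,Y,z in(((336.3,75.5),22,0,.0535),((267.3,75.5),22,64,.0535)): print("plate->centre",onz(p,c,z)[:2]-ch(X/1e3,Y/1e3))
pl=[onz(p,c,.0535)[:2] for c in((336.3,75.5),(267.3,75.5))]; d=pl[1]-pl[0]; print("spacing",np.linalg.norm(d),"ang",np.arctan2(d[1],d[0])-np.pi/2)
m=cv2.bitwise_or(hsvmask(im,(22,120,100),(35,255,255)),hsvmask(im,(5,80,60),(18,220,255)))
m[:, :380]=0;m[:,425:]=0;m[:60]=0;m[160:]=0
c,s,_=max(blobs(m),key=lambda b:b[1][4]); print("yellow tot",c,s)
# top of cylinder silhouette centre: axis at z .0365
for cc in ((402.5,s[1]+4),(402.5,s[1]+s[3])): print(onz(p,cc,.0365+.008)[:2])
x=onz(p,(402.7,100),.045)[:2];print("yel ",x)
g=im[140:150,225:300].mean(2); 
for z in(.0165,): print("cell a",onz(p,(357.5,378),.025),onz(p,(355.5,400),.025))
E
```

```text
[[0.5796 0.3146]
 [0.3597 0.2526]
 [0.3891 0.1369]
 [0.615  0.2001]] [0.48584924 0.22602485] [np.float64(0.1198), np.float64(0.2284), np.float64(0.1194), np.float64(0.2346)]
-2.8668
-2.8687
1.8709
1.8196
plate->centre [0.48405578 0.22817238]
plate->centre [0.48618609 0.22889483]
spacing 0.061753402504570745 ang -4.436996800714631
yellow tot [402.32864238 106.62541391] [ 384   71   38   72 2416]
[0.53606997 0.26751631]
[0.55585788 0.21053891]
yel  [0.54322225 0.2471885 ]
cell a [ 0.59813892 -0.06680695  0.025     ] [ 0.60522343 -0.09809744  0.025     ]
```

```bash
cat >> h.py <<'E'
C=np.array([.485,.2275]); TH=1.846
U=np.array([np.cos(TH),np.sin(TH)]); V=np.array([-U[1],U[0]])
def chw(X,Y): return C+X*U+Y*V
def tcp(xy,zt,phi=TH,pitch=.15):
    "TCP waypoint with tip height zt so that the grasp point lies over xy"
    return (xy[0]+.019*np.sin(pitch)*np.cos(phi),xy[1]+.019*np.sin(pitch)*np.sin(phi),zt,phi,pitch)
E
python3 - <<'E'
from h import *
c=(.547,.2405)
goto([tcp(c,.13),tcp(c,.07),tcp(c,.019)])
E
```

```text
t 13.3 at [0.5023 0.1295 0.2654] phi 1.846 w 0.6 F [ 0.2  0.1 -0.2]
{"x":0.0963,"y":0.0742,"z":0.1357,"ax":-0.007,"ay":0.142,"az":-0.000} dist 0.182 rot 0.14
{"x":0.0958,"y":0.0747,"z":0.1957,"ax":-0.007,"ay":0.142,"az":-0.000} dist 0.230 rot 0.14
{"x":0.0954,"y":0.0750,"z":0.2467,"ax":-0.007,"ay":0.142,"az":-0.000} dist 0.275 rot 0.14
```

```bash
python3 -m jog '[{"x":0.025,"y":0.02,"z":0.035,"ax":0,"ay":0.05,"az":0},{"x":0.05,"y":0.04,"z":0.07,"ax":0,"ay":0.1,"az":0},{"x":0.075,"y":0.06,"z":0.105,"ax":-0.007,"ay":0.142,"az":0},{"x":0.0963,"y":0.0742,"z":0.1357,"ax":-0.007,"ay":0.142,"az":0},{"x":0.0963,"y":0.0742,"z":0.1357,"ax":-0.007,"ay":0.142,"az":0},{"x":0.096,"y":0.0745,"z":0.165,"ax":-0.007,"ay":0.142,"az":0},{"x":0.0958,"y":0.0747,"z":0.1957,"ax":-0.007,"ay":0.142,"az":0},{"x":0.0956,"y":0.0748,"z":0.215,"ax":-0.007,"ay":0.142,"az":0},{"x":0.0955,"y":0.075,"z":0.23,"ax":-0.007,"ay":0.142,"az":0},{"x":0.0954,"y":0.075,"z":0.24,"ax":-0.007,"ay":0.142,"az":0},{"x":0.0954,"y":0.075,"z":0.2467,"ax":-0.007,"ay":0.142,"az":0},{"x":0.0954,"y":0.075,"z":0.2467,"ax":-0.007,"ay":0.142,"az":0}]'
python3 - <<'E'
from h import *
goto([tcp((.547,.2405),.019)]); p,im=snap("wrist","w10"); 
for nm,lo,hi in (("copper",(5,80,60),(18,220,255)),("yellow",(22,120,100),(35,255,255))):
    for c,s,_ in blobs(hsvmask(im,lo,hi),200):
        if 150<c[0]<500: print(nm,c.round(1),s,onz(p,c,.045).round(4))
E
```

```text
t: 14.5
eef_pos: [0.5461, 0.245, 0.0194]
tool_rot: [-0.06, 0.601, 0.796, 0.046]
contact_force: [0.8, -0.1, 0.5]
gripper_width: 0.6
grasp_force: 0.0
t 14.5 at [0.5461 0.245  0.0194] phi 1.848 w 0.6 F [ 0.8 -0.1  0.5]
{"x":-0.0018,"y":-0.0004,"z":0.0001,"ax":-0.000,"ay":-0.001,"az":0.002} dist 0.002 rot 0.00
copper [319.9 258.2] [ 284  246   73   22 1222] [0.5381 0.2698 0.045 ]
copper [320.  399.2] [ 278  374   84   44 2319] [0.5525 0.219  0.045 ]
yellow [319.9 325.2] [  277   256    88   135 10258] [0.5447 0.2463 0.045 ]
```

```bash
python3 -m jog '[{"x":0,"y":0,"z":0,"ax":0,"ay":0,"az":0},{"x":0,"y":0,"z":0,"ax":0,"ay":0,"az":0},{"x":0,"y":0,"z":0,"ax":0,"ay":0,"az":0},{"x":0,"y":0,"z":0,"ax":0,"ay":0,"az":0},{"x":0,"y":0,"z":0,"ax":0,"ay":0,"az":0}]' 0 80
python3 -m jog '[{"x":0.0015,"y":0,"z":-0.01,"ax":0,"ay":0,"az":0},{"x":0.003,"y":0,"z":-0.02,"ax":0,"ay":0,"az":0},{"x":0.0045,"y":0,"z":-0.03,"ax":0,"ay":0,"az":0},{"x":0.0075,"y":0,"z":-0.05,"ax":0,"ay":0,"az":0},{"x":0.011,"y":0,"z":-0.075,"ax":0,"ay":0,"az":0},{"x":0.015,"y":0,"z":-0.1,"ax":0,"ay":0,"az":0},{"x":0.0165,"y":0,"z":-0.11,"ax":0,"ay":0,"az":0},{"x":0.0165,"y":0,"z":-0.11,"ax":0,"ay":0,"az":0}]'
python3 - <<'E'
from h import *
ph=np.radians(86.5)
goto([(.52,.03,.14,1.75,.15),tcp((.379,-.335),.1,ph),tcp((.379,-.335),.014,ph)])
E
```

```text
t: 15.05
eef_pos: [0.5463, 0.2457, 0.0206]
tool_rot: [-0.06, 0.601, 0.796, 0.046]
contact_force: [-1.6, -0.8, 5.1]
gripper_width: 0.373
grasp_force: 79.4
t: 15.85
eef_pos: [0.5473, 0.2457, 0.1328]
tool_rot: [-0.059, 0.601, 0.796, 0.047]
contact_force: [0.0, 0.8, -1.3]
gripper_width: 0.373
grasp_force: 80.0
t 15.8 at [0.5473 0.2457 0.1328] phi 1.849 w 0.373 F [ 0.   0.8 -1.3]
{"x":-0.1966,"y":-0.0853,"z":-0.0377,"ax":-0.010,"ay":-0.002,"az":0.098} dist 0.218 rot 0.10
{"x":-0.5087,"y":-0.3200,"z":-0.0459,"ax":-0.046,"ay":-0.002,"az":0.335} dist 0.603 rot 0.34
{"x":-0.5217,"y":-0.3204,"z":0.0391,"ax":-0.046,"ay":-0.002,"az":0.335} dist 0.613 rot 0.34
```

```bash
python3 -m jog '[{"x":-0.02,"y":-0.013,"z":-0.01,"ax":-0.002,"ay":0,"az":0.013},{"x":-0.05,"y":-0.031,"z":-0.02,"ax":-0.005,"ay":0,"az":0.033},{"x":-0.085,"y":-0.053,"z":-0.03,"ax":-0.008,"ay":0,"az":0.056},{"x":-0.12,"y":-0.075,"z":-0.035,"ax":-0.011,"ay":0,"az":0.079},{"x":-0.155,"y":-0.097,"z":-0.04,"ax":-0.014,"ay":0,"az":0.102},{"x":-0.19,"y":-0.12,"z":-0.045,"ax":-0.017,"ay":0,"az":0.125},{"x":-0.225,"y":-0.142,"z":-0.046,"ax":-0.02,"ay":0,"az":0.148},{"x":-0.26,"y":-0.164,"z":-0.046,"ax":-0.023,"ay":0,"az":0.171},{"x":-0.29,"y":-0.183,"z":-0.046,"ax":-0.026,"ay":0,"az":0.19},{"x":-0.31,"y":-0.195,"z":-0.046,"ax":-0.028,"ay":0,"az":0.204},{"x":-0.32,"y":-0.2,"z":-0.046,"ax":-0.029,"ay":0,"az":0.21},{"x":-0.32,"y":-0.2,"z":-0.046,"ax":-0.029,"ay":0,"az":0.21}]'
python3 - <<'E'
from h import *
ph=np.radians(86.5)
goto([tcp((.376,-.335),.06,ph),tcp((.376,-.335),.0105,ph)])
E
```

```text
t: 17.05
eef_pos: [0.4416, -0.1216, 0.1271]
tool_rot: [-0.056, 0.683, 0.727, 0.05]
contact_force: [-0.2, 0.4, -0.4]
gripper_width: 0.371
grasp_force: 80.1
t 17.1 at [ 0.4416 -0.1216  0.1271] phi 1.633 w 0.371 F [-0.2  0.4 -0.4]
{"x":-0.2138,"y":-0.0784,"z":0.0355,"ax":-0.022,"ay":-0.001,"az":0.122} dist 0.230 rot 0.12
{"x":-0.2213,"y":-0.0782,"z":0.0844,"ax":-0.022,"ay":-0.001,"az":0.122} dist 0.249 rot 0.12
```

```bash
python3 -m jog '[{"x":-0.04,"y":-0.015,"z":0.005,"ax":-0.004,"ay":0,"az":0.02},{"x":-0.08,"y":-0.03,"z":0.01,"ax":-0.008,"ay":0,"az":0.045},{"x":-0.12,"y":-0.045,"z":0.02,"ax":-0.012,"ay":0,"az":0.07},{"x":-0.16,"y":-0.06,"z":0.025,"ax":-0.016,"ay":0,"az":0.09},{"x":-0.195,"y":-0.072,"z":0.03,"ax":-0.02,"ay":0,"az":0.11},{"x":-0.2138,"y":-0.0784,"z":0.0355,"ax":-0.022,"ay":0,"az":0.122},{"x":-0.2138,"y":-0.0784,"z":0.0355,"ax":-0.022,"ay":0,"az":0.122},{"x":-0.216,"y":-0.0783,"z":0.05,"ax":-0.022,"ay":0,"az":0.122},{"x":-0.219,"y":-0.0782,"z":0.07,"ax":-0.022,"ay":0,"az":0.122},{"x":-0.2205,"y":-0.0782,"z":0.08,"ax":-0.022,"ay":0,"az":0.122},{"x":-0.2213,"y":-0.0782,"z":0.0844,"ax":-0.022,"ay":0,"az":0.122},{"x":-0.2213,"y":-0.0782,"z":0.0844,"ax":-0.022,"ay":0,"az":0.122}]'
python3 -m jog '[{"x":0,"y":0,"z":0,"ax":0,"ay":0,"az":0},{"x":0,"y":0,"z":0,"ax":0,"ay":0,"az":0},{"x":0,"y":0,"z":0,"ax":0,"ay":0,"az":0},{"x":0,"y":0,"z":0,"ax":0,"ay":0,"az":0},{"x":0.0045,"y":0,"z":-0.03,"ax":0,"ay":0,"az":0},{"x":0.0105,"y":0,"z":-0.07,"ax":0,"ay":0,"az":0},{"x":0.018,"y":0,"z":-0.12,"ax":0,"ay":0,"az":0},{"x":0.0255,"y":0,"z":-0.17,"ax":0,"ay":0,"az":0},{"x":0.0255,"y":0,"z":-0.17,"ax":0,"ay":0,"az":0},{"x":0.0255,"y":0,"z":-0.17,"ax":0,"ay":0,"az":0}]' 0.55
cat > cells.py <<'E'
from h import *
# yellow + blue cells from scene & side
for n in("scene","side","wrist"):
    p,im=snap(n,"last_"+n)
    for nm,lo,hi in (("blue",(105,150,60),(125,255,255)),("yellow",(22,120,100),(35,255,255))):
        for c,s,l in blobs(hsvmask(im,lo,hi),60):
            q=onz(p,c,.02)
            if .3<q[0]<.68 and -.48<q[1]<.12:
                # copper band next to it
                mm=cv2.dilate(l,np.ones((9,9)))&(hsvmask(im,(5,80,60),(18,220,255))>0); k=[b for b in blobs(mm.astype(np.uint8),10)]
                cc=max(k,key=lambda b:b[1][4])[0] if k else None
                z=.0165 if nm=="blue" else .0245
                print(n,nm,c.round(1),s[4],onz(p,c,z+.004)[:2].round(4),None if cc is None else onz(p,cc,z+.004)[:2].round(4))
E
python3 cells.py; python3 -c "
from h import *
goto([(.5,-.15,.23,1.6,.15)])"
```

```text
t: 18.25
eef_pos: [0.3779, -0.3301, 0.0109]
tool_rot: [-0.052, 0.725, 0.685, 0.055]
contact_force: [0.2, -0.8, -0.9]
gripper_width: 0.371
grasp_force: 80.1
t: 19.25
eef_pos: [0.3778, -0.3324, 0.1848]
tool_rot: [-0.05, 0.726, 0.684, 0.055]
contact_force: [-0.2, 0.0, -0.5]
gripper_width: 0.551
grasp_force: 0.0
scene blue [341.2 240.4] 195 [ 0.5956 -0.0724] [ 0.6023 -0.1029]
scene blue [352.1 289.9] 244 [ 0.4434 -0.0201] [ 0.4452 -0.0496]
scene yellow [480.  263.9] 239 [ 0.3744 -0.3334] [ 0.3747 -0.3323]
side blue [349.5 233.6] 167 [ 0.5964 -0.0714] [ 0.6029 -0.1026]
side blue [372.2 283.9] 227 [ 0.4438 -0.0185] [ 0.4449 -0.049 ]
side yellow [491.4 239.1] 205 [ 0.3748 -0.3337] [ 0.3748 -0.338 ]
wrist yellow [327.1 246.4] 1977 [ 0.379 -0.329] [ 0.3791 -0.3316]
t 19.4 at [ 0.3764 -0.3311  0.182 ] phi 1.512 w 0.551 F [ 0.2 -0.1 -0.6]
{"x":0.1932,"y":0.1128,"z":-0.0190,"ax":0.012,"ay":-0.003,"az":-0.087} dist 0.225 rot 0.09
```

The yellow cell lies on the mat. Blue cell a was knocked to about (0.597,-0.079), close to the sink rim, so I hover over it and look.

```bash
python3 - <<'E'
from h import *
goto([tcp((.5975,-.0788),.13,1.787)])
E
```

```text
t 19.4 at [ 0.3764 -0.3311  0.182 ] phi 1.512 w 0.551 F [ 0.2 -0.1 -0.6]
{"x":0.2566,"y":0.2053,"z":0.0918,"ax":0.040,"ay":-0.003,"az":-0.272} dist 0.341 rot 0.27
```

```bash
python3 -m jog '[{"x":0.03,"y":0.024,"z":0.01,"ax":0.005,"ay":0,"az":-0.03},{"x":0.06,"y":0.048,"z":0.021,"ax":0.01,"ay":0,"az":-0.065},{"x":0.09,"y":0.072,"z":0.032,"ax":0.014,"ay":0,"az":-0.1},{"x":0.12,"y":0.096,"z":0.043,"ax":0.019,"ay":0,"az":-0.13},{"x":0.15,"y":0.12,"z":0.054,"ax":0.023,"ay":0,"az":-0.16},{"x":0.18,"y":0.144,"z":0.064,"ax":0.028,"ay":0,"az":-0.19},{"x":0.21,"y":0.168,"z":0.075,"ax":0.033,"ay":0,"az":-0.22},{"x":0.235,"y":0.188,"z":0.084,"ax":0.037,"ay":0,"az":-0.25},{"x":0.2566,"y":0.2053,"z":0.0918,"ax":0.04,"ay":0,"az":-0.272},{"x":0.2566,"y":0.2053,"z":0.0918,"ax":0.04,"ay":0,"az":-0.272},{"x":0.2566,"y":0.2053,"z":0.0918,"ax":0.04,"ay":0,"az":-0.272}]' 0.6
cat > wb.py <<'E'
from h import *
p,im=snap("wrist","wb%d"%int(get_obs()["t"]*10)); o,q,M=state(); print(q)
for c,s,l in blobs(hsvmask(im,(100,120,40),(128,255,255)),300):
    k=blobs((cv2.dilate(l,np.ones((15,15)))&(hsvmask(im,(4,80,60),(20,230,255))>0)).astype(np.uint8),30)
    w=blobs(hsvmask(im,(4,80,60),(20,230,255)),100); 
    print("blue",c.round(1),s,onz(p,c,.027)[:2].round(4))
    for b in k:
        ys,xs=np.nonzero(cv2.dilate(b[2],np.ones((3,3)))|l); r=cv2.minAreaRect(np.c_[xs,ys].astype(np.float32)); print("   band",b[0].round(1),b[1],onz(p,b[0],.027)[:2].round(4),"rect",r,onz(p,r[0],.0245)[:2].round(4))
        d=(onz(p,b[0],.027)-onz(p,c,.027)); print("   plus ang",np.arctan2(d[1],d[0]),"phi",np.arctan2(-d[1],-d[0]))
E
python3 wb.py; cp pics/wb*.png pics/now.png
```

```text
t: 20.5
eef_pos: [0.597, -0.0759, 0.1295]
tool_rot: [-0.059, 0.624, 0.778, 0.047]
contact_force: [0.7, -0.3, 0.2]
gripper_width: 0.609
grasp_force: 0.0
[ 0.59675736 -0.07722252  0.12982214]
blue [134.1 130.7] [ 104   93   62   75 3464] [ 0.4528 -0.0167]
   band [126.4 167. ] [102 157  52  18 392] [ 0.4513 -0.0416] rect ((133.86538696289062, 134.67308044433594), (55.304744720458984, 76.681396484375), 11.309932708740234) [ 0.4518 -0.0192]
   plus ang -1.6340644962338362 phi 1.5075281573559571
blue [329.7 249.9] [ 308  218   45   64 2700] [ 0.5992 -0.0675]
   band [329.4 284.7] [307 279  45  10 308] [ 0.6045 -0.0921] rect ((329.0, 253.5), (71.0, 46.0), 90.0) [ 0.5994 -0.0705]
   plus ang -1.359657723014869 phi 1.7819349305749241
```

View pics/now.png

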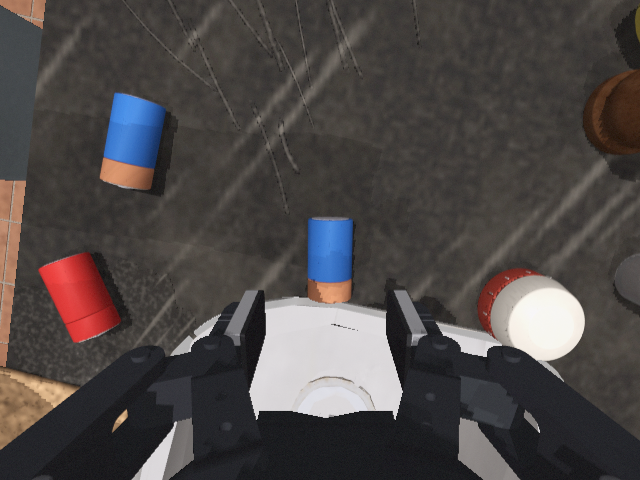

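The view shows cell a at (330,260), with its grey flat end at row 218 and + end at row 303 just touching the sink rim. There is room on both sides at its middle. Cell b is at (133,140), red is the decoy, and the timer at (530,315) is clear.

```bash
python3 - <<'E'
from h import *
p=camera_params("wrist")
f=onz(p,(330,219),.033)[:2]; b=onz(p,(329.3,302.5),.033)[:2]; d=f-b; print(f,b,np.linalg.norm(d),np.arctan2(d[1],d[0]))
c=(f+b)/2; ph=np.arctan2(d[1],d[0]); print(c)
goto([tcp(c,.05,ph),tcp(c,.0075,ph)])
E
```

```text
[ 0.5943496  -0.04716228] [ 0.6065925  -0.10455576] 0.05868475286568161 1.7809616363062226
[ 0.60047105 -0.07585902]
t 20.6 at [ 0.5968 -0.0772  0.1298] phi 1.787 w 0.599 F [-1.1 -0.2  0.2]
{"x":-0.0087,"y":0.0040,"z":0.0794,"ax":-0.001,"ay":-0.001,"az":0.006} dist 0.080 rot 0.01
{"x":-0.0151,"y":0.0040,"z":0.1214,"ax":-0.001,"ay":-0.001,"az":0.006} dist 0.122 rot 0.01
```

```bash
python3 -m jog '[{"x":-0.004,"y":0.004,"z":0.04,"ax":0,"ay":0,"az":0.006},{"x":-0.0087,"y":0.004,"z":0.0794,"ax":0,"ay":0,"az":0.006},{"x":-0.012,"y":0.004,"z":0.1,"ax":0,"ay":0,"az":0.006},{"x":-0.014,"y":0.004,"z":0.113,"ax":0,"ay":0,"az":0.006},{"x":-0.0151,"y":0.004,"z":0.1205,"ax":0,"ay":0,"az":0.006},{"x":-0.0151,"y":0.004,"z":0.1205,"ax":0,"ay":0,"az":0.006}]'
python3 -m jog '[{"x":0,"y":0,"z":0,"ax":0,"ay":0,"az":0},{"x":0,"y":0,"z":0,"ax":0,"ay":0,"az":0},{"x":0,"y":0,"z":0,"ax":0,"ay":0,"az":0},{"x":0,"y":0,"z":0,"ax":0,"ay":0,"az":0},{"x":0,"y":0,"z":0,"ax":0,"ay":0,"az":0}]' 0 80
python3 -m jog '[{"x":0.003,"y":0,"z":-0.02,"ax":0,"ay":0,"az":0},{"x":0.009,"y":0,"z":-0.06,"ax":0,"ay":0,"az":0},{"x":0.015,"y":0,"z":-0.1,"ax":0,"ay":0,"az":0},{"x":0.0165,"y":0,"z":-0.11,"ax":0,"ay":0,"az":0},{"x":0.0165,"y":0,"z":-0.11,"ax":0,"ay":0,"az":0}]'
python3 - <<'E'
from h import *
p,im=snap("wrist","w12"); o,q,M=state(); print(q)
for nm,lo,hi in(("blue",(100,120,40),(128,255,255)),("cop",(4,80,60),(20,230,255)),("grey",(0,0,90),(180,60,255))):
    for c,s,l in blobs(hsvmask(im,lo,hi)[200:,240:410],150): print(nm,c+[240,200],s+[240,200,0,0,0])
goto([tcp(chw(-.02,-.064),.13)])
E
```

```text
t: 21.15
eef_pos: [0.6011, -0.0734, 0.0096]
tool_rot: [-0.058, 0.627, 0.775, 0.048]
contact_force: [-0.5, -0.4, 0.4]
gripper_width: 0.6
grasp_force: 0.0
t: 21.65
eef_pos: [0.6025, -0.073, 0.0115]
tool_rot: [-0.057, 0.627, 0.775, 0.048]
contact_force: [-1.8, -1.5, 7.2]
gripper_width: 0.367
grasp_force: 80.6
t: 22.15
eef_pos: [0.6027, -0.073, 0.1233]
tool_rot: [-0.056, 0.627, 0.775, 0.049]
contact_force: [0.6, 0.4, -1.9]
gripper_width: 0.368
grasp_force: 79.8
[ 0.60137589 -0.07314347  0.12138058]
blue [325.33298993 303.26098901] [ 285  243   81  121 8736]
cop [324.89832402 378.00521415] [ 287  351   77   50 2685]
grey [274.61042945 208.4202454 ] [259 200  36  22 326]
grey [314.47941176 214.99705882] [298 200  32  33 340]
grey [391.69454545 257.75045455] [ 363  200   47  108 2200]
grey [248.47019868 220.06622517] [240 211  20  24 151]
grey [276.48235958 276.98983912] [ 240  227  119  114 3543]
grey [380.71428571 312.64753004] [368 287  35  55 749]
grey [325.11910377 397.88561321] [ 271  348  109   70 2544]
t 22.2 at [ 0.6014 -0.0731  0.1214] phi 1.782 w 0.363 F [ 0.3  0.4 -1.8]
{"x":0.3032,"y":0.0140,"z":0.0370,"ax":0.012,"ay":0.000,"az":-0.064} dist 0.306 rot 0.06
```

```bash
python3 - <<'E'
from h import *
p=camera_params("wrist"); o,q,M=state(); im=cv2.imread("pics/w12.png")
h=cv2.cvtColor(im,cv2.COLOR_BGR2HSV)
print([(r,tuple(im[r,325])) for r in list(range(230,256,3))+list(range(360,410,4))])
x=M[:2,0]/np.linalg.norm(M[:2,0])
for r in (243,246,250,395,400): print(r,((onz(p,(325,r),q[2]+.0215)[:2]-q[:2])@x).round(4))
y=M[:,1]; print("lat",[((onz(p,(325.3,r),q[2]+.0215)-q)@y).round(4) for r in (250,300,380)])
E
```

```text
[(230, (np.uint8(86), np.uint8(91), np.uint8(95))), (233, (np.uint8(80), np.uint8(86), np.uint8(89))), (236, (np.uint8(79), np.uint8(82), np.uint8(90))), (239, (np.uint8(128), np.uint8(126), np.uint8(129))), (242, (np.uint8(155), np.uint8(150), np.uint8(153))), (245, (np.uint8(155), np.uint8(149), np.uint8(153))), (248, (np.uint8(171), np.uint8(165), np.uint8(169))), (251, (np.uint8(194), np.uint8(116), np.uint8(61))), (254, (np.uint8(255), np.uint8(183), np.uint8(108))), (360, (np.uint8(163), np.uint8(94), np.uint8(52))), (364, (np.uint8(109), np.uint8(89), np.uint8(107))), (368, (np.uint8(77), np.uint8(105), np.uint8(159))), (372, (np.uint8(82), np.uint8(109), np.uint8(163))), (376, (np.uint8(81), np.uint8(110), np.uint8(165))), (380, (np.uint8(80), np.uint8(107), np.uint8(162))), (384, (np.uint8(79), np.uint8(106), np.uint8(162))), (388, (np.uint8(80), np.uint8(107), np.uint8(163))), (392, (np.uint8(82), np.uint8(110), np.uint8(165))), (396, (np.uint8(81), np.uint8(107), np.uint8(162))), (400, (np.uint8(79), np.uint8(105), np.uint8(159))), (404, (np.uint8(255), np.uint8(255), np.uint8(255))), (408, (np.uint8(255), np.uint8(255), np.uint8(255)))]
243 0.0308
246 0.0298
250 0.0283
395 -0.0275
400 -0.0296
lat [np.float64(0.0008), np.float64(0.0009), np.float64(0.0009)]
```

```bash
python3 - <<'E'
from h import *
p=camera_params("wrist"); o,q,M=state(); x=M[:2,0]/np.linalg.norm(M[:2,0])
for r in (256,258,261,416,418): print(r,((onz(p,(320,r),q[2]+.053-.0194)[:2]-q[:2])@x).round(4))
q0=np.array([.5461,.245]); print("TCP ch",(q0-C)@U,(q0-C)@V)
im=cv2.imread("pics/w10.png"); print([(r,tuple(int(v) for v in im[r,320])) for r in list(range(244,272,3))+list(range(396,424,4))])
def T(X,Y,cz): return (*chw(X+.0011,Y),cz-.005,TH,.15)
Y=-.064
goto([T(-.0175,Y,.10),T(-.0175,Y,.053),T(.0015,Y,.053),T(.0015,Y,.0375)])
E
```

```text
256 0.0284
258 0.0277
261 0.0267
416 -0.0281
418 -0.0289
TCP ch 0.00023797840002085652 -0.06355630075988633
[(244, (109, 112, 116)), (247, (39, 53, 85)), (250, (160, 154, 158)), (253, (172, 165, 170)), (256, (45, 63, 103)), (259, (56, 81, 131)), (262, (104, 141, 208)), (265, (94, 132, 197)), (268, (47, 131, 148)), (271, (89, 213, 224)), (396, (42, 59, 97)), (400, (44, 62, 100)), (404, (43, 61, 99)), (408, (43, 60, 97)), (412, (43, 61, 100)), (416, (38, 56, 91)), (420, (25, 23, 22))]
t 22.2 at [ 0.6014 -0.0731  0.1214] phi 1.782 w 0.363 F [ 0.3  0.4 -1.8]
{"x":0.2987,"y":0.0139,"z":0.0717,"ax":0.012,"ay":0.000,"az":-0.064} dist 0.308 rot 0.06
{"x":0.2917,"y":0.0138,"z":0.1182,"ax":0.012,"ay":0.000,"az":-0.064} dist 0.315 rot 0.06
{"x":0.3105,"y":0.0125,"z":0.1210,"ax":0.012,"ay":0.000,"az":-0.064} dist 0.333 rot 0.06
{"x":0.3082,"y":0.0125,"z":0.1364,"ax":0.012,"ay":0.000,"az":-0.064} dist 0.337 rot 0.06
```

```bash
python3 - <<'E'
from h import *
p=camera_params("wrist"); o,q,M=state(); x=M[:2,0]/np.linalg.norm(M[:2,0])
im=cv2.imread("pics/w10.png"); print([(r,tuple(int(v) for v in im[r,320])) for r in range(366,392,3)])
f=lambda r,h:((onz(p,(322,r),q[2]+h)[:2]-q[:2])@x)
b=f(363.5,.0215); print("blue boundary rel centre",b+.0011)
for r in (374,378,386,390): print(r,"yellow centre ch U",f(r,.0336)-(b+.0011)+.0002)
E
```

```text
[(366, (39, 113, 129)), (369, (37, 112, 127)), (372, (37, 111, 126)), (375, (37, 112, 128)), (378, (39, 112, 128)), (381, (38, 113, 128)), (384, (36, 111, 126)), (387, (38, 112, 128)), (390, (37, 105, 121))]
blue boundary rel centre -0.013760284085830188
374 yellow centre ch U 0.0013819574522623205
378 yellow centre ch U -7.387049280641096e-05
386 yellow centre ch U -0.0029995807025329766
390 yellow centre ch U -0.004469508266092693
```

```bash
sed -i 's/^C=np.array(\[.485,.2275\])/C=np.array([.4854,.2263])/' h.py
python3 -m jog '[{"x":0.03,"y":0.001,"z":0.002,"ax":0.001,"ay":0,"az":-0.006},{"x":0.065,"y":0.003,"z":0.008,"ax":0.003,"ay":0,"az":-0.014},{"x":0.1,"y":0.005,"z":0.015,"ax":0.004,"ay":0,"az":-0.021},{"x":0.14,"y":0.007,"z":0.025,"ax":0.006,"ay":0,"az":-0.03},{"x":0.18,"y":0.008,"z":0.035,"ax":0.007,"ay":0,"az":-0.038},{"x":0.22,"y":0.01,"z":0.047,"ax":0.009,"ay":0,"az":-0.047},{"x":0.255,"y":0.012,"z":0.058,"ax":0.01,"ay":0,"az":-0.055},{"x":0.28,"y":0.013,"z":0.066,"ax":0.011,"ay":0,"az":-0.06},{"x":0.2975,"y":0.0139,"z":0.0717,"ax":0.012,"ay":0,"az":-0.064},{"x":0.2975,"y":0.0139,"z":0.0717,"ax":0.012,"ay":0,"az":-0.064},{"x":0.2975,"y":0.0139,"z":0.0717,"ax":0.012,"ay":0,"az":-0.064}]'
python3 - <<'E'
from h import *
p,im=snap("wrist","w13"); o,q,M=state()
print("TCP ch",(q[:2]-C)@U,(q[:2]-C)@V,q[2])
for nm,lo,hi in(("blue",(100,120,40),(128,255,255)),("cop",(4,80,60),(20,230,255))):
    for c,s,l in blobs(hsvmask(im,lo,hi)[100:,:],150): 
        if 150<c[0]<450:print(nm,c+[0,100],s+[0,100,0,0,0])
def T(X,Y,cz): return (*chw(X+.0011,Y),cz-.005,TH,.15)
Y=-.064
goto([T(-.0175,Y,.053),T(.0015,Y,.053),T(.0015,Y,.0375)])
E
```

```text
t: 23.3
eef_pos: [0.5502, 0.2274, 0.0932]
tool_rot: [-0.061, 0.601, 0.795, 0.044]
contact_force: [-0.2, -0.5, -1.5]
gripper_width: 0.365
grasp_force: 79.7
TCP ch -0.0175696383145357 -0.06306166630965866 0.09351257482837669
blue [325.40806045 303.55896496] [ 285  243   81  121 8734]
cop [209.31891892 207.3       ] [180 203  59   9 370]
cop [324.52249135 208.29065744] [302 205  45   8 289]
cop [325.20592434 378.62062812] [ 287  351   78   51 2802]
t 23.4 at [0.5509 0.2265 0.0935] phi 1.845 w 0.369 F [ 0.4 -1.3 -1.6]
{"x":-0.0056,"y":0.0011,"z":0.0452,"ax":-0.003,"ay":0.001,"az":-0.001} dist 0.046 rot 0.00
{"x":0.0132,"y":0.0011,"z":0.0480,"ax":-0.003,"ay":0.001,"az":-0.001} dist 0.050 rot 0.00
{"x":0.0109,"y":0.0011,"z":0.0633,"ax":-0.003,"ay":0.001,"az":-0.001} dist 0.064 rot 0.00
```

```bash
python3 -m jog '[{"x":-0.002,"y":0.0005,"z":0.015,"ax":-0.003,"ay":0,"az":0},{"x":-0.004,"y":0.0005,"z":0.03,"ax":-0.003,"ay":0,"az":0},{"x":-0.005,"y":0.0005,"z":0.04,"ax":-0.003,"ay":0,"az":0},{"x":-0.0056,"y":0.0005,"z":0.0452,"ax":-0.003,"ay":0,"az":0},{"x":-0.0056,"y":0.0005,"z":0.0452,"ax":-0.003,"ay":0,"az":0}]'
python3 -m jog '[{"x":0.004,"y":0,"z":0.0006,"ax":0,"ay":0,"az":0},{"x":0.008,"y":0,"z":0.0012,"ax":0,"ay":0,"az":0},{"x":0.012,"y":0,"z":0.0018,"ax":0,"ay":0,"az":0},{"x":0.016,"y":0,"z":0.0024,"ax":0,"ay":0,"az":0},{"x":0.0188,"y":0,"z":0.0028,"ax":0,"ay":0,"az":0},{"x":0.0188,"y":0,"z":0.0028,"ax":0,"ay":0,"az":0}]'
python3 - <<'E'
from h import *
p,im=snap("wrist","w14"); o,q,M=state()
print("TCP ch",(q[:2]-C)@U,(q[:2]-C)@V,q[2])
for nm,lo,hi in(("blue",(100,120,40),(128,255,255)),("cop",(4,80,60),(20,230,255))):
    for c,s,l in blobs(hsvmask(im,lo,hi)[100:,:],100): 
        if 150<c[0]<450:print(nm,c+[0,100],s+[0,100,0,0,0])
goto([(*chw(.0026,-.064),.0325,TH,.15)])
E
```

```text
t: 23.85
eef_pos: [0.5508, 0.229, 0.0484]
tool_rot: [-0.06, 0.602, 0.795, 0.046]
contact_force: [0.1, 0.0, -1.7]
gripper_width: 0.364
grasp_force: 79.7
t: 24.45
eef_pos: [0.5467, 0.2475, 0.0497]
tool_rot: [-0.059, 0.602, 0.795, 0.046]
contact_force: [2.6, -4.1, 1.3]
gripper_width: 0.369
grasp_force: 80.0
TCP ch 0.0034668373307616546 -0.06478453449479489 0.049586083964875856
blue [325.36127927 303.58480868] [ 285  244   81  120 8755]
cop [318.3316913  237.73234811] [289 230  59  14 609]
cop [174.68139535 258.49186047] [135 248  79  19 860]
cop [325.13200723 378.6119349 ] [ 287  351   78   51 2765]
t 24.5 at [0.5468 0.2472 0.0496] phi 1.846 w 0.365 F [ 2.1 -4.3  1.5]
{"x":-0.0034,"y":-0.0008,"z":0.0168,"ax":0.003,"ay":0.000,"az":-0.000} dist 0.017 rot 0.00
```

```bash
python3 -m jog '[{"x":-0.0005,"y":-0.0015,"z":0.003,"ax":0.001,"ay":0,"az":0},{"x":-0.001,"y":-0.0015,"z":0.006,"ax":0.002,"ay":0,"az":0},{"x":-0.0015,"y":-0.0015,"z":0.009,"ax":0.003,"ay":0,"az":0},{"x":-0.002,"y":-0.0015,"z":0.012,"ax":0.003,"ay":0,"az":0},{"x":-0.0025,"y":-0.0015,"z":0.0145,"ax":0.003,"ay":0,"az":0},{"x":-0.0027,"y":-0.0015,"z":0.0165,"ax":0.003,"ay":0,"az":0},{"x":-0.0027,"y":-0.0015,"z":0.0165,"ax":0.003,"ay":0,"az":0}]'
```

```text
t: 25.2
eef_pos: [0.5445, 0.2469, 0.0321]
tool_rot: [-0.06, 0.602, 0.795, 0.045]
contact_force: [2.1, -3.5, -3.7]
gripper_width: 0.365
grasp_force: 79.7
```

```bash
python3 -m jog '[{"x":0,"y":0,"z":0,"ax":0,"ay":0,"az":0},{"x":0,"y":0,"z":0,"ax":0,"ay":0,"az":0},{"x":0,"y":0,"z":0,"ax":0,"ay":0,"az":0},{"x":0,"y":0,"z":0,"ax":0,"ay":0,"az":0},{"x":0.003,"y":0,"z":-0.02,"ax":0,"ay":0,"az":0},{"x":0.0075,"y":0,"z":-0.05,"ax":0,"ay":0,"az":0},{"x":0.0135,"y":0,"z":-0.09,"ax":0,"ay":0,"az":0},{"x":0.0135,"y":0,"z":-0.09,"ax":0,"ay":0,"az":0}]' 0.58
python3 - <<'E'
from h import *
p,im=snap("wrist","w15"); o,q,M=state(); print(q)
for nm,lo,hi in(("blue",(100,120,40),(128,255,255)),("cop",(4,80,60),(20,230,255))):
    for c,s,l in blobs(hsvmask(im,lo,hi),100): 
        if 150<c[0]<450 and c[1]>80:
            e=[(c[0],s[1]),c,(c[0],s[1]+s[3])]; print(nm,c.round(1),s,[((lambda w:(((w-C)@U).round(4),((w-C)@V).round(4)))(onz(p,k,.053)[:2])) for k in e])
goto([tcp((.444,-.026),.13,1.6)])
E
python3 cells.py
```

```text
t: 26.0
eef_pos: [0.5478, 0.2496, 0.1292]
tool_rot: [-0.058, 0.601, 0.795, 0.049]
contact_force: [0.9, 1.3, 0.4]
gripper_width: 0.578
grasp_force: 0.0
[0.54663792 0.24850612 0.12667718]
blue [318.  269.1] [ 294  234   49   70 3064] [(np.float64(0.0276), np.float64(-0.0634)), (np.float64(0.0052), np.float64(-0.0633)), (np.float64(-0.0177), np.float64(-0.0633))]
cop [317.5 233.1] [298 228  38   9 248] [(np.float64(0.0314), np.float64(-0.063)), (np.float64(0.0282), np.float64(-0.063)), (np.float64(0.0257), np.float64(-0.063))]
cop [220.6 238.4] [197 233  47  10 321] [(np.float64(0.0282), np.float64(-0.0025)), (np.float64(0.0248), np.float64(-0.0024)), (np.float64(0.0219), np.float64(-0.0023))]
cop [317.7 313.2] [ 295  299   47   28 1006] [(np.float64(-0.0144), np.float64(-0.0631)), (np.float64(-0.0239), np.float64(-0.0631)), (np.float64(-0.0332), np.float64(-0.0631))]
t 26.1 at [0.5466 0.2485 0.1267] phi 1.847 w 0.582 F [-0.2  0.5 -0.1]
{"x":-0.2301,"y":-0.1728,"z":-0.0393,"ax":-0.032,"ay":-0.002,"az":0.245} dist 0.290 rot 0.25
scene blue [352.1 289.9] 247 [ 0.4435 -0.0199] [ 0.4452 -0.0496]
side blue [372.2 283.9] 221 [ 0.4438 -0.0186] [ 0.4454 -0.0492]
side yellow [491.4 239.3] 192 [ 0.3743 -0.3333] [ 0.3748 -0.3388]
```

Cell a is seated: its ends are at charger x +25.7 and -33.2 mm, and y is -63 mm. Next is cell b.

```bash
python3 -m jog '[{"x":-0.02,"y":-0.015,"z":-0.008,"ax":-0.003,"ay":0,"az":0.02},{"x":-0.05,"y":-0.038,"z":-0.016,"ax":-0.007,"ay":0,"az":0.05},{"x":-0.085,"y":-0.064,"z":-0.023,"ax":-0.012,"ay":0,"az":0.09},{"x":-0.12,"y":-0.09,"z":-0.028,"ax":-0.016,"ay":0,"az":0.13},{"x":-0.155,"y":-0.116,"z":-0.032,"ax":-0.021,"ay":0,"az":0.165},{"x":-0.19,"y":-0.142,"z":-0.036,"ax":-0.026,"ay":0,"az":0.2},{"x":-0.215,"y":-0.161,"z":-0.039,"ax":-0.03,"ay":0,"az":0.23},{"x":-0.23,"y":-0.173,"z":-0.039,"ax":-0.032,"ay":0,"az":0.245},{"x":-0.23,"y":-0.173,"z":-0.039,"ax":-0.032,"ay":0,"az":0.245},{"x":-0.23,"y":-0.173,"z":-0.039,"ax":-0.032,"ay":0,"az":0.245}]' 0.6
python3 - <<'E'
from h import *
p,im=snap("wrist","w16"); o,q,M=state()
B=hsvmask(im,(100,120,40),(128,255,255)); c,s,l=max(blobs(B,300),key=lambda b:b[1][4])
k=blobs((cv2.dilate(l,np.ones((15,15)))&(hsvmask(im,(4,80,60),(20,230,255))>0)).astype(np.uint8),30); print(c,s,[(b[0],b[1]) for b in k])
# axis through blob by PCA on blue; width rows
ys,xs=np.nonzero(l); mid={r:(xs[ys==r].mean()) for r in range(s[1]+6,s[1]+s[3]-6,6)}; print({r:round(v,1) for r,v in mid.items()})
fit=np.polyfit(list(mid),list(mid.values()),1); print(fit)
col=lambda r:fit[0]*r+fit[1]
print([(r,tuple(int(v) for v in im[r,int(round(col(r)))])) for r in list(range(s[1]-4,s[1]+10,2))+list(range(s[1]+s[3]-4,s[1]+s[3]+34,3))])
f=onz(p,(col(s[1]+2),s[1]+2),.033)[:2]; d2=onz(p,(col(s[1]+s[3]-2),s[1]+s[3]-2),.033)[:2]; d=f-d2; ph=np.arctan2(d[1],d[0]); print(f,d2,np.linalg.norm(d),ph)
cc=f-d/np.linalg.norm(d)*.0295; print("centre",cc); goto([tcp(cc,.05,ph),tcp(cc,.0075,ph)])
E
```

```text
t: 27.2
eef_pos: [0.4415, -0.0242, 0.1273]
tool_rot: [-0.056, 0.695, 0.715, 0.05]
contact_force: [0.6, 0.4, -0.2]
gripper_width: 0.602
grasp_force: 0.0
[333.98000727 249.98400582] [ 310  217   49   66 2751] [(array([331.14603175, 284.90793651]), array([310, 278,  45,  12, 315], dtype=int32))]
{223: np.float64(336.0), 229: np.float64(335.5), 235: np.float64(335.0), 241: np.float64(335.0), 247: np.float64(334.0), 253: np.float64(334.0), 259: np.float64(333.0), 265: np.float64(333.0), 271: np.float64(332.5)}
[-7.36111111e-02  3.52404167e+02]
[(213, (95, 100, 105)), (215, (95, 101, 107)), (217, (166, 159, 163)), (219, (203, 193, 195)), (221, (255, 195, 118)), (223, (255, 205, 129)), (225, (255, 207, 130)), (279, (255, 179, 101)), (282, (242, 166, 138)), (285, (158, 203, 255)), (288, (179, 226, 255)), (291, (178, 224, 255)), (294, (117, 155, 220)), (297, (121, 158, 223)), (300, (119, 158, 222)), (303, (120, 152, 211)), (306, (69, 75, 77)), (309, (70, 72, 76)), (312, (70, 73, 77)), (315, (71, 73, 77))]
[0.44830182 0.0061946 ] [ 0.44656902 -0.03664168] 0.042871308545204545 1.5303667392838978
centre [ 0.44710947 -0.0232813 ]
t 27.2 at [ 0.442  -0.0235  0.1276] phi 1.6 w 0.598 F [-0.9  0.6  0.2]
{"x":-0.0088,"y":0.0058,"z":0.0771,"ax":-0.017,"ay":-0.000,"az":0.068} dist 0.078 rot 0.07
{"x":-0.0151,"y":0.0061,"z":0.1191,"ax":-0.017,"ay":-0.000,"az":0.068} dist 0.120 rot 0.07
```

```bash
python3 -m jog '[{"x":-0.004,"y":0.006,"z":0.04,"ax":-0.01,"ay":0,"az":0.04},{"x":-0.0088,"y":0.006,"z":0.0771,"ax":-0.017,"ay":0,"az":0.068},{"x":-0.012,"y":0.006,"z":0.1,"ax":-0.017,"ay":0,"az":0.068},{"x":-0.014,"y":0.006,"z":0.112,"ax":-0.017,"ay":0,"az":0.068},{"x":-0.0151,"y":0.006,"z":0.1185,"ax":-0.017,"ay":0,"az":0.068},{"x":-0.0151,"y":0.006,"z":0.1185,"ax":-0.017,"ay":0,"az":0.068}]'
python3 -m jog '[{"x":0,"y":0,"z":0,"ax":0,"ay":0,"az":0},{"x":0,"y":0,"z":0,"ax":0,"ay":0,"az":0},{"x":0,"y":0,"z":0,"ax":0,"ay":0,"az":0},{"x":0,"y":0,"z":0,"ax":0,"ay":0,"az":0},{"x":0,"y":0,"z":0,"ax":0,"ay":0,"az":0}]' 0 80
python3 -m jog '[{"x":0.003,"y":0,"z":-0.02,"ax":0,"ay":0,"az":0},{"x":0.009,"y":0,"z":-0.06,"ax":0,"ay":0,"az":0},{"x":0.015,"y":0,"z":-0.1,"ax":0,"ay":0,"az":0},{"x":0.0165,"y":0,"z":-0.11,"ax":0,"ay":0,"az":0},{"x":0.0165,"y":0,"z":-0.11,"ax":0,"ay":0,"az":0}]'
python3 - <<'E'
from h import *
p,im=snap("wrist","w17"); o,q,M=state(); x=M[:2,0]/np.linalg.norm(M[:2,0])
print([(r,tuple(int(v) for v in im[r,325])) for r in list(range(238,264,3))+list(range(354,372,3))+list(range(390,412,3))])
for nm,lo,hi in(("blue",(100,120,40),(128,255,255)),("cop",(4,80,60),(20,230,255))):
    for c,s,l in blobs(hsvmask(im,lo,hi)[200:,240:410],150): print(nm,c+[240,200],s+[240,200,0,0,0])
for r in (246,250,254,398,402,406): print(r,((onz(p,(325,r),q[2]+.0215)[:2]-q[:2])@x).round(4))
goto([(*chw(-.0164,0),.095,TH,.15)])
E
```

```text
t: 27.85
eef_pos: [0.4475, -0.0208, 0.0083]
tool_rot: [-0.052, 0.719, 0.691, 0.054]
contact_force: [0.2, -0.9, 0.4]
gripper_width: 0.604
grasp_force: 0.0
t: 28.35
eef_pos: [0.4481, -0.0216, 0.0097]
tool_rot: [-0.05, 0.719, 0.691, 0.055]
contact_force: [-1.3, 0.6, 6.5]
gripper_width: 0.363
grasp_force: 80.0
t: 28.85
eef_pos: [0.4484, -0.0222, 0.1214]
tool_rot: [-0.049, 0.72, 0.69, 0.055]
contact_force: [-0.6, 0.8, -2.4]
gripper_width: 0.369
grasp_force: 79.8
[(238, (98, 105, 109)), (241, (102, 106, 111)), (244, (165, 160, 165)), (247, (165, 160, 163)), (250, (164, 158, 162)), (253, (206, 199, 204)), (256, (218, 136, 75)), (259, (255, 199, 122)), (262, (255, 199, 121)), (354, (175, 103, 55)), (357, (176, 104, 57)), (360, (176, 103, 57)), (363, (176, 103, 56)), (366, (175, 103, 56)), (369, (165, 103, 77)), (390, (89, 118, 175)), (393, (90, 120, 178)), (396, (90, 120, 179)), (399, (89, 119, 177)), (402, (91, 119, 178)), (405, (86, 117, 175)), (408, (64, 68, 72)), (411, (53, 53, 63))]
blue [325.33713902 308.32124468] [ 285  247   82  123 8934]
cop [325.43368421 384.33649123] [ 286  356   79   52 2850]
246 0.0299
250 0.0284
254 0.0269
398 -0.0294
402 -0.031
406 -0.0327
t 28.9 at [ 0.4472 -0.0222  0.12  ] phi 1.529 w 0.37 F [ 0.6 -0.  -2. ]
{"x":0.2280,"y":0.0328,"z":0.0594,"ax":0.050,"ay":0.002,"az":-0.313} dist 0.238 rot 0.32
```

```bash
python3 -m jog '[{"x":0.025,"y":0.0035,"z":0.006,"ax":0.005,"ay":0,"az":-0.035},{"x":0.055,"y":0.008,"z":0.013,"ax":0.012,"ay":0,"az":-0.075},{"x":0.085,"y":0.012,"z":0.02,"ax":0.018,"ay":0,"az":-0.115},{"x":0.115,"y":0.0165,"z":0.028,"ax":0.025,"ay":0,"az":-0.155},{"x":0.145,"y":0.021,"z":0.037,"ax":0.032,"ay":0,"az":-0.2},{"x":0.175,"y":0.025,"z":0.045,"ax":0.038,"ay":0,"az":-0.24},{"x":0.205,"y":0.0295,"z":0.053,"ax":0.045,"ay":0,"az":-0.28},{"x":0.225,"y":0.0325,"z":0.0585,"ax":0.05,"ay":0,"az":-0.313},{"x":0.23,"y":0.0328,"z":0.0594,"ax":0.05,"ay":0.002,"az":-0.313},{"x":0.23,"y":0.0328,"z":0.0594,"ax":0.05,"ay":0.002,"az":-0.313},{"x":0.23,"y":0.0328,"z":0.0594,"ax":0.05,"ay":0.002,"az":-0.313}]'
python3 - <<'E'
from h import *
p,im=snap("wrist","w18"); o,q,M=state()
print("TCP ch",(q[:2]-C)@U,(q[:2]-C)@V,q[2])
for nm,lo,hi in(("blue",(100,120,40),(128,255,255)),("cop",(4,80,60),(20,230,255))):
    for c,s,l in blobs(hsvmask(im,lo,hi)[100:,:],150): 
        if 100<c[0]<500:print(nm,c+[0,100],s+[0,100,0,0,0])
def T(X,Y,cz): return (*chw(X+.003,Y),cz-.0068,TH,.15)
Y=0
goto([T(-.0175,Y,.053),T(.002,Y,.053),T(.002,Y,.0375)])
E
```

```text
t: 30.0
eef_pos: [0.4889, 0.2115, 0.0941]
tool_rot: [-0.061, 0.602, 0.795, 0.044]
contact_force: [-0.8, -0.2, -0.6]
gripper_width: 0.37
grasp_force: 79.6
TCP ch -0.01545845726193007 0.00047446136093220537 0.09439083291973155
blue [435.07938568 245.17975341] [ 405  205   62   82 4623]
blue [325.30794256 308.49652232] [ 285  247   82  123 8914]
cop [439.6899696  202.86930091] [410 200  57   7 329]
cop [208.61477573 208.75725594] [179 205  59   8 379]
cop [323.446875 209.725   ] [300 206  46   8 320]
cop [432.59350133 298.17904509] [ 404  279   59   35 1508]
cop [325.29112592 384.27253595] [ 286  356   79   52 2851]
t 30.1 at [0.4891 0.2113 0.0944] phi 1.844 w 0.37 F [-0.7 -0.6 -2. ]
{"x":-0.0063,"y":0.0006,"z":0.0478,"ax":-0.003,"ay":-0.001,"az":-0.002} dist 0.048 rot 0.00
{"x":0.0130,"y":0.0006,"z":0.0507,"ax":-0.003,"ay":-0.001,"az":-0.002} dist 0.052 rot 0.00
{"x":0.0107,"y":0.0007,"z":0.0660,"ax":-0.003,"ay":-0.001,"az":-0.002} dist 0.067 rot 0.00
```

```bash
python3 -m jog '[{"x":-0.002,"y":-0.0005,"z":0.015,"ax":-0.003,"ay":0,"az":0},{"x":-0.004,"y":-0.0005,"z":0.03,"ax":-0.003,"ay":0,"az":0},{"x":-0.0055,"y":-0.0005,"z":0.042,"ax":-0.003,"ay":0,"az":0},{"x":-0.0063,"y":-0.0005,"z":0.0475,"ax":-0.003,"ay":0,"az":0},{"x":-0.0063,"y":-0.0005,"z":0.0475,"ax":-0.003,"ay":0,"az":0}]'
python3 -m jog '[{"x":0.004,"y":0,"z":0.0006,"ax":0,"ay":0,"az":0},{"x":0.008,"y":0,"z":0.0012,"ax":0,"ay":0,"az":0},{"x":0.012,"y":0,"z":0.0018,"ax":0,"ay":0,"az":0},{"x":0.016,"y":0,"z":0.0024,"ax":0,"ay":0,"az":0},{"x":0.0193,"y":0,"z":0.0028,"ax":0,"ay":0,"az":0},{"x":0.0193,"y":0,"z":0.0028,"ax":0,"ay":0,"az":0}]'
python3 - <<'E'
from h import *
p,im=snap("wrist","w19"); o,q,M=state()
print("TCP ch",(q[:2]-C)@U,(q[:2]-C)@V,q[2],"F",np.dot(o["contact_force"][:2],U))
for nm,lo,hi in(("blue",(100,120,40),(128,255,255)),("cop",(4,80,60),(20,230,255))):
    for c,s,l in blobs(hsvmask(im,lo,hi)[100:,:],100): 
        if 250<c[0]<400:print(nm,c+[0,100],s+[0,100,0,0,0])
goto([(*chw(.005,0),.0305,TH,.15)])
E
```

```text
t: 30.55
eef_pos: [0.4882, 0.2134, 0.0463]
tool_rot: [-0.061, 0.602, 0.795, 0.045]
contact_force: [-0.0, 0.0, -0.9]
gripper_width: 0.369
grasp_force: 79.7
t: 31.15
eef_pos: [0.484, 0.2325, 0.0477]
tool_rot: [-0.059, 0.602, 0.795, 0.046]
contact_force: [2.2, -4.1, 0.8]
gripper_width: 0.367
grasp_force: 79.9
TCP ch 0.0059960382425918 -0.00032740565930970016 0.047622403418082146 F -4.766185044064387
blue [325.38396861 308.62343049] [ 285  248   82  122 8920]
cop [319.42878788 241.51515152] [290 233  59  15 660]
cop [325.38374157 384.35640753] [ 287  356   78   52 2817]
t 31.2 at [0.4841 0.2322 0.0476] phi 1.846 w 0.368 F [ 3.  -4.1  1.4]
{"x":-0.0036,"y":-0.0004,"z":0.0168,"ax":0.002,"ay":-0.001,"az":-0.000} dist 0.017 rot 0.00
```

Same signature as the first insertion: the plate is pressed back about 10 mm. Lower, release, rise and check.

```bash
python3 -m jog '[{"x":-0.0005,"y":-0.0015,"z":0.003,"ax":0.001,"ay":0,"az":0},{"x":-0.001,"y":-0.0015,"z":0.006,"ax":0.002,"ay":0,"az":0},{"x":-0.0015,"y":-0.0015,"z":0.009,"ax":0.003,"ay":0,"az":0},{"x":-0.002,"y":-0.0015,"z":0.012,"ax":0.003,"ay":0,"az":0},{"x":-0.0025,"y":-0.0015,"z":0.0145,"ax":0.003,"ay":0,"az":0},{"x":-0.0027,"y":-0.0015,"z":0.0165,"ax":0.003,"ay":0,"az":0},{"x":-0.0027,"y":-0.0015,"z":0.0165,"ax":0.003,"ay":0,"az":0}]'
python3 -m jog '[{"x":0,"y":0,"z":0,"ax":0,"ay":0,"az":0},{"x":0,"y":0,"z":0,"ax":0,"ay":0,"az":0},{"x":0,"y":0,"z":0,"ax":0,"ay":0,"az":0},{"x":0,"y":0,"z":0,"ax":0,"ay":0,"az":0},{"x":0.003,"y":0,"z":-0.02,"ax":0,"ay":0,"az":0},{"x":0.0075,"y":0,"z":-0.05,"ax":0,"ay":0,"az":0},{"x":0.0135,"y":0,"z":-0.09,"ax":0,"ay":0,"az":0},{"x":0.0135,"y":0,"z":-0.09,"ax":0,"ay":0,"az":0}]' 0.57
python3 - <<'E'
from h import *
p,im=snap("wrist","w20"); o,q,M=state(); print(q)
for nm,lo,hi in(("blue",(100,120,40),(128,255,255)),("cop",(4,80,60),(20,230,255))):
    for c,s,l in blobs(hsvmask(im,lo,hi),100): 
        if 150<c[0]<500 and c[1]>80:
            e=[(c[0],s[1]),c,(c[0],s[1]+s[3])]; print(nm,c.round(1),s,[((lambda w:(((w-C)@U).round(4),((w-C)@V).round(4)))(onz(p,k,.053)[:2])) for k in e])
E
python3 cells.py
```

```text
t: 31.9
eef_pos: [0.4817, 0.2318, 0.0302]
tool_rot: [-0.061, 0.602, 0.795, 0.045]
contact_force: [2.5, -3.8, -3.2]
gripper_width: 0.368
grasp_force: 79.5
t: 32.7
eef_pos: [0.4851, 0.2342, 0.1266]
tool_rot: [-0.059, 0.601, 0.795, 0.049]
contact_force: [0.5, 0.4, 0.7]
gripper_width: 0.571
grasp_force: 0.0
[0.48399819 0.23310299 0.12433516]
blue [318.2 272.5] [ 294  237   49   71 3129] [(np.float64(0.0283), np.float64(0.0011)), (np.float64(0.0058), np.float64(0.0012)), (np.float64(-0.0173), np.float64(0.0012))]
blue [414.9 270.1] [ 389  237   52   71 2879] [(np.float64(0.0283), np.float64(-0.0589)), (np.float64(0.0073), np.float64(-0.0597)), (np.float64(-0.0173), np.float64(-0.0605))]
cop [318.2 236.5] [299 231  38  10 269] [(np.float64(0.0321), np.float64(0.0011)), (np.float64(0.0286), np.float64(0.0011)), (np.float64(0.0258), np.float64(0.0011))]
cop [415.5 236.9] [393 232  46   9 275] [(np.float64(0.0315), np.float64(-0.0592)), (np.float64(0.0284), np.float64(-0.0593)), (np.float64(0.0258), np.float64(-0.0594))]
cop [220.4 241.8] [196 236  49  11 347] [(np.float64(0.0289), np.float64(0.0616)), (np.float64(0.0253), np.float64(0.0618)), (np.float64(0.022), np.float64(0.0619))]
cop [317.9 317.3] [ 295  303   47   28 1026] [(np.float64(-0.014), np.float64(0.0014)), (np.float64(-0.0234), np.float64(0.0014)), (np.float64(-0.0326), np.float64(0.0014))]
cop [432.1 314. ] [425 305  12  21 149] [(np.float64(-0.0154), np.float64(-0.0714)), (np.float64(-0.0214), np.float64(-0.0717)), (np.float64(-0.0293), np.float64(-0.072))]
side yellow [491.3 238.9] 211 [ 0.3751 -0.334 ] [ 0.3755 -0.3387]
```

```bash
python3 - <<'E'
from h import *
c=camera_params("scene")
print([onz(c,u,0).round(3) for u in ((152,385),(128,310),(108,250),(164,333))])
# cover edge line in scene: sample image for where the cover top edge is
for th in (1.75,1.85,1.9):
    X=60-120*np.cos(th)+5*np.sin(th)*0; z=58+120*np.sin(th); print(th,X,z,[np.round(proj(c,[*chw(X/1e3,y),z/1e3]),1) for y in(-.116,.116)])
p,im=snap("scene","c20"); 
goto([(*chw(.06,.0),.26,TH-np.pi/2,0),(*chw(.118,.0),.26,TH-np.pi/2,0),(*chw(.118,0),.145,TH-np.pi/2,0)])
cv2.imwrite("pics/m20.png",cv2.resize(im[215:365,140:340],(800,600),interpolation=cv2.INTER_CUBIC))
E
```

```text
[array([0.416, 0.463, 0.   ]), array([0.629, 0.462, 0.   ]), array([0.837, 0.463, 0.   ]), array([0.531, 0.405, 0.   ])]
1.75 81.38952667793905 176.07831362487244 [array([175.5, 256.1]), array([243. , 324.8])]
1.85 93.07082961894156 173.353024357036 [array([170.9, 259.8]), array([238.1, 329.1])]
1.9 98.7947480236204 171.55601052248974 [array([168.7, 261.7]), array([235.7, 331.4])]
t 33.0 at [0.4815 0.2314 0.1207] phi 1.846 w 0.57 F [ 2.  -0.  -0.4]
{"x":0.0744,"y":0.0019,"z":-0.1296,"ax":-0.122,"ay":-0.116,"az":1.568} dist 0.149 rot 1.58
{"x":0.1318,"y":0.0019,"z":-0.1208,"ax":-0.122,"ay":-0.116,"az":1.568} dist 0.179 rot 1.58
{"x":0.1144,"y":0.0023,"z":-0.0072,"ax":-0.122,"ay":-0.116,"az":1.568} dist 0.115 rot 1.58
```

View pics/m20.png

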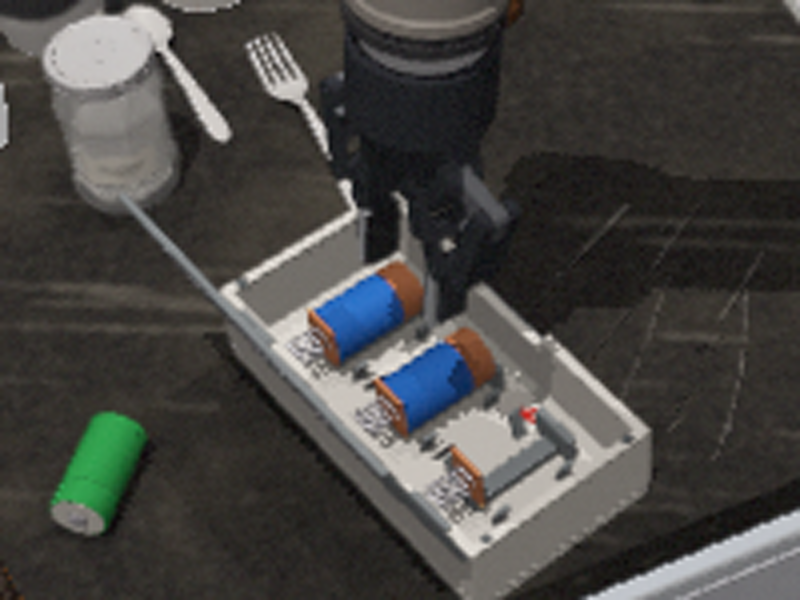

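The view shows both blue cells seated level in bays 0 and 1 with the + bands at the lips. The cover leans back past upright, with its corner at crop (122,198). Now go over the cover with shut fingers to swing it down from behind.

```bash
python3 -m jog '[{"x":0.006,"y":0,"z":-0.04,"ax":0,"ay":0,"az":0},{"x":0.013,"y":0,"z":-0.085,"ax":-0.01,"ay":-0.01,"az":0.13},{"x":0.02,"y":0.001,"z":-0.125,"ax":-0.02,"ay":-0.02,"az":0.27},{"x":0.02,"y":0.001,"z":-0.135,"ax":-0.032,"ay":-0.03,"az":0.41},{"x":0.025,"y":0.001,"z":-0.135,"ax":-0.043,"ay":-0.04,"az":0.55},{"x":0.035,"y":0.001,"z":-0.134,"ax":-0.054,"ay":-0.051,"az":0.69},{"x":0.045,"y":0.002,"z":-0.133,"ax":-0.065,"ay":-0.061,"az":0.83},{"x":0.055,"y":0.002,"z":-0.132,"ax":-0.075,"ay":-0.072,"az":0.97},{"x":0.065,"y":0.002,"z":-0.131,"ax":-0.086,"ay":-0.082,"az":1.11},{"x":0.074,"y":0.002,"z":-0.13,"ax":-0.097,"ay":-0.092,"az":1.25},{"x":0.074,"y":0.002,"z":-0.13,"ax":-0.108,"ay":-0.103,"az":1.39},{"x":0.074,"y":0.002,"z":-0.13,"ax":-0.119,"ay":-0.113,"az":1.53}]' 0
python3 - <<'E'
from h import *
goto([(*chw(.06,.0),.24,TH-np.pi/2,0),(*chw(.12,.0),.24,TH-np.pi/2,0),(*chw(.12,0),.145,TH-np.pi/2,0)])
E
```

```text
t: 34.15
eef_pos: [0.4691, 0.2842, 0.26]
tool_rot: [-0.001, 0.988, 0.154, 0.001]
contact_force: [0.5, 0.0, -0.3]
gripper_width: 0.005
grasp_force: 0.0
t 34.1 at [0.4691 0.2842 0.26  ] phi 0.309 w 0.005 F [ 0.5  0.  -0.3]
{"x":-0.0001,"y":0.0002,"z":0.0200,"ax":-0.002,"ay":-0.002,"az":0.033} dist 0.020 rot 0.03
{"x":0.0019,"y":-0.0598,"z":0.0201,"ax":-0.002,"ay":-0.002,"az":0.033} dist 0.063 rot 0.03
{"x":0.0017,"y":-0.0596,"z":0.1151,"ax":-0.002,"ay":-0.002,"az":0.033} dist 0.130 rot 0.03
```

```bash
python3 -m jog '[{"x":0,"y":-0.02,"z":0.01,"ax":0,"ay":0,"az":0.033},{"x":0.001,"y":-0.045,"z":0.01,"ax":0,"ay":0,"az":0.033},{"x":0.002,"y":-0.068,"z":0.01,"ax":0,"ay":0,"az":0.033},{"x":0.002,"y":-0.068,"z":0.02,"ax":0,"ay":0,"az":0.033},{"x":0.002,"y":-0.068,"z":0.05,"ax":0,"ay":0,"az":0.033},{"x":0.002,"y":-0.068,"z":0.08,"ax":0,"ay":0,"az":0.033},{"x":0.002,"y":-0.068,"z":0.105,"ax":0,"ay":0,"az":0.033},{"x":0.002,"y":-0.068,"z":0.112,"ax":0,"ay":0,"az":0.033},{"x":0.002,"y":-0.068,"z":0.112,"ax":0,"ay":0,"az":0.033}]'
python3 - <<'E'
from h import *
o,q,M=state(); print("TCP ch",(q[:2]-C)@U,(q[:2]-C)@V,q[2])
pts=[(.1,.148),(.08,.148),(.063,.147),(.047,.1437),(.023,.1316),(.0035,.113),(-.0095,.089),(-.015,.068)]
goto([(*chw(x,0),z,TH-np.pi/2,0) for x,z in pts])
E
```

```text
t: 35.05
eef_pos: [0.4506, 0.3486, 0.148]
tool_rot: [-0.001, 0.99, 0.139, 0.001]
contact_force: [0.4, 0.3, 0.5]
gripper_width: 0.001
grasp_force: 0.0
TCP ch 0.1271439262842833 0.0002123682403979213 0.1479918428544708
t 35.0 at [0.4506 0.3486 0.148 ] phi 0.28 w 0.001 F [0.4 0.3 0.5]
{"x":0.0001,"y":0.0271,"z":-0.0001,"ax":-0.002,"ay":-0.002,"az":0.005} dist 0.027 rot 0.01
{"x":-0.0000,"y":0.0471,"z":-0.0001,"ax":-0.002,"ay":-0.002,"az":0.005} dist 0.047 rot 0.01
{"x":-0.0001,"y":0.0641,"z":0.0009,"ax":-0.002,"ay":-0.002,"az":0.005} dist 0.064 rot 0.01
{"x":-0.0002,"y":0.0802,"z":0.0041,"ax":-0.002,"ay":-0.002,"az":0.005} dist 0.080 rot 0.01
{"x":-0.0003,"y":0.1042,"z":0.0162,"ax":-0.002,"ay":-0.002,"az":0.005} dist 0.105 rot 0.01
{"x":-0.0004,"y":0.1237,"z":0.0348,"ax":-0.002,"ay":-0.002,"az":0.005} dist 0.129 rot 0.01
{"x":-0.0005,"y":0.1368,"z":0.0587,"ax":-0.002,"ay":-0.002,"az":0.005} dist 0.149 rot 0.01
{"x":-0.0006,"y":0.1423,"z":0.0797,"ax":-0.002,"ay":-0.002,"az":0.005} dist 0.163 rot 0.01
```

```bash
python3 -m jog '[{"x":0,"y":0.014,"z":0,"ax":0,"ay":0,"az":0},{"x":0,"y":0.028,"z":0,"ax":0,"ay":0,"az":0},{"x":0,"y":0.04,"z":0,"ax":0,"ay":0,"az":0},{"x":0,"y":0.052,"z":0,"ax":0,"ay":0,"az":0},{"x":0,"y":0.064,"z":0.001,"ax":0,"ay":0,"az":0},{"x":0,"y":0.08,"z":0.004,"ax":0,"ay":0,"az":0},{"x":0,"y":0.093,"z":0.01,"ax":0,"ay":0,"az":0},{"x":0,"y":0.105,"z":0.0165,"ax":0,"ay":0,"az":0},{"x":0,"y":0.115,"z":0.026,"ax":0,"ay":0,"az":0},{"x":0,"y":0.124,"z":0.035,"ax":0,"ay":0,"az":0},{"x":0,"y":0.131,"z":0.047,"ax":0,"ay":0,"az":0},{"x":0,"y":0.137,"z":0.059,"ax":0,"ay":0,"az":0}]'
python3 -m jog '[{"x":0,"y":0.005,"z":0.01,"ax":0,"ay":0,"az":0},{"x":0,"y":0.008,"z":0.018,"ax":0,"ay":0,"az":0},{"x":0,"y":0.01,"z":0.0235,"ax":0,"ay":0,"az":0},{"x":0,"y":0.01,"z":0.026,"ax":0,"ay":0,"az":0},{"x":0,"y":0.01,"z":0.0265,"ax":0,"ay":0,"az":0}]'
python3 - <<'E'
from h import *
o,q,M=state(); print("TCP ch",(q[:2]-C)@U,(q[:2]-C)@V,q[2],o["contact_force"])
goto([(*chw(-.03,0),.061,TH-np.pi/2,0)])
E
```

```text
t: 36.25
eef_pos: [0.4894, 0.2178, 0.089]
tool_rot: [-0.002, 0.99, 0.14, 0.002]
contact_force: [0.2, 0.2, 0.6]
gripper_width: 0.003
grasp_force: 0.2
t: 36.75
eef_pos: [0.4922, 0.2092, 0.0635]
tool_rot: [-0.002, 0.99, 0.14, 0.002]
contact_force: [-0.1, -0.0, -0.7]
gripper_width: -0.002
grasp_force: 0.0
TCP ch -0.01831898062843135 -0.0018555171835080726 0.06350706520650848 [-0.07221272 -0.02924037 -0.73406793]
t 36.8 at [0.4922 0.2092 0.0635] phi 0.28 w -0.002 F [-0.1 -0.  -0.7]
{"x":-0.0019,"y":0.0117,"z":0.0025,"ax":-0.003,"ay":-0.005,"az":0.005} dist 0.012 rot 0.01
```

```bash
python3 -m jog '[{"x":0,"y":0.01,"z":0,"ax":0,"ay":0,"az":0},{"x":0,"y":0.01,"z":0.001,"ax":0,"ay":0,"az":0},{"x":0,"y":0.01,"z":0.002,"ax":0,"ay":0,"az":0},{"x":0,"y":0.01,"z":0.003,"ax":0,"ay":0,"az":0},{"x":0,"y":0.01,"z":0.004,"ax":0,"ay":0,"az":0}]'
python3 - <<'E'
from h import *
p,im=snap("scene","c21"); pw,iw=snap("wrist","w21"); o,q,M=state(); print(q,o["contact_force"])
g=np.array([proj(p,[*chw(x,y),.063]) for x,y in((-.06,-.116),(-.06,.116),(.06,-.116),(.06,.116))]); print(g.round(1))
# blue visible inside? 
print("blue in charger",[(c.round(0),s[4]) for c,s,_ in blobs(hsvmask(im,(105,150,60),(125,255,255)),20)],"yellow",[(c.round(0),s[4]) for c,s,_ in blobs(hsvmask(im,(22,120,100),(35,255,255)),20)])
a=cv2.imread("pics/scene0.png")[250:360,190:310].astype(int); d=np.abs(im[250:360,190:310].astype(int)-a).sum(2)>60; ys,xs=np.nonzero(d); print("changed frac",d.mean()); print("\n".join("".join("#" if d[r:r+6,c:c+4].mean()>.4 else "." for c in range(0,120,4)) for r in range(0,108,6)))
E
```

```text
t: 37.25
eef_pos: [0.496, 0.1977, 0.0625]
tool_rot: [-0.0, 0.99, 0.139, 0.003]
contact_force: [-10.2, -9.2, 38.9]
gripper_width: 0.002
grasp_force: 19.7
[0.4959774  0.19765439 0.06262024] [-7.61069041 -8.62009137 31.22967089]
[[235.5 259.2]
 [300.6 319.8]
 [192.1 285.5]
 [255.9 351.9]]
blue in charger [] yellow [(array([ 87., 145.]), np.int32(35)), (array([ 90., 154.]), np.int32(28))]
changed frac 0.25825757575757574
...........#####.###..........
...........#########..........
...........###########...##...
...........##########..#######
..........###########...#..###
..........#########.#.#.......
...........##########.#.....#.
...........#########..........
...........########...........
............########..........
............##########........
...............#########......
...............###########....
...................######.....
..............................
..............................
..............................
..............................
```

The fingers bear on the cover at z ≈ 62.5 mm, so it is shut. Lift away and verify.

```bash
python3 -m jog '[{"x":0,"y":0,"z":-0.01,"ax":0,"ay":0,"az":0},{"x":0,"y":0,"z":-0.04,"ax":0,"ay":0,"az":0},{"x":0,"y":0,"z":-0.08,"ax":0,"ay":0,"az":0},{"x":0,"y":0.04,"z":-0.12,"ax":0,"ay":0,"az":0},{"x":0,"y":0.09,"z":-0.15,"ax":0,"ay":0,"az":0},{"x":0,"y":0.14,"z":-0.16,"ax":0,"ay":0,"az":0},{"x":0,"y":0.18,"z":-0.16,"ax":0,"ay":0,"az":0},{"x":0,"y":0.18,"z":-0.16,"ax":0,"ay":0,"az":0},{"x":0,"y":0.18,"z":-0.16,"ax":0,"ay":0,"az":0}]'
python3 - <<'E'
from h import *
p,im=snap("scene","c22"); o,q,M=state(); print(o["t"],q,o["contact_force"])
a=cv2.imread("pics/scene0.png").astype(int); d=np.abs(im.astype(int)-a).sum(2)>60
for n,(r0,r1,c0,c1) in dict(charger=(250,360,190,310),mill=(175,225,245,272),timer=(185,217,305,332),jar=(215,270,148,188),mat=(235,290,420,525)).items():
    print(n,d[r0:r1,c0:c1].mean().round(3))
z=d[250:364,190:310]; print("\n".join("".join("#" if z[r:r+6,c:c+4].mean()>.4 else "." for c in range(0,120,4)) for r in range(0,114,6)))
m=d[235:290,420:525]; print("\n".join("".join("#" if m[r:r+3,c:c+3].mean()>.4 else "." for c in range(0,105,3)) for r in range(0,55,3)))
E
python3 cells.py
```

```text
t: 38.25
eef_pos: [0.5444, 0.0236, 0.2192]
tool_rot: [-0.002, 0.991, 0.137, 0.002]
contact_force: [0.2, 0.9, -0.4]
gripper_width: 0.004
grasp_force: 0.0
38.3 [0.54393105 0.02579209 0.2190233 ] [-0.54149902  0.29641391  0.33089902]
charger 0.127
mill 0.007
timer 0.506
jar 0.177
mat 0.546
........#.....................
.........#....................
.........#....................
..............................
.........#.#.#................
.....#.##.#...##..............
.....##....#..###.............
.......#..####................
.......#.##..#...#.##.........
.........#..#...######........
..........#.#..####...#.......
...........##..#.......###....
............##......####......
................#.###.........
...............##..#..........
..............................
..............................
..............................
...........................###
###########.####.......####..######
##############........#######..####
#######.####...........#####.######
#########.....#........######...###
#####......###........########.....
##......#####......###.#########...
........###..#####....#############
.....#.##....#.....################
.....#...........##################
......#.........###################
...#...........####################
...#............###################
................###################
.....#...........##.###############
....................###############
......##.#...#......###############
.......######.......###############
........#####......################
........###........################
scene yellow [478.  263.7] 182 [ 0.3771 -0.3295] [ 0.4001 -0.335 ]
side yellow [491.4 239.1] 208 [ 0.3746 -0.3336] [ 0.374  -0.3377]
wrist yellow [596.4 426.9] 228 [ 0.3968 -0.3274] [ 0.4025 -0.3243]
```

```bash
python3 - <<'E'
from h import *
p=camera_params("side")
for f in("side0","last_side"):
    im=cv2.imread(f"pics/{f}.png")
    b=[x for x in blobs(hsvmask(im,(0,0,130),(180,70,255))[205:275,425:530],15)]
    for c,s,l in b: print(f,"blade",(c+[425,205]).round(1),s[2:])
    h=hsvmask(im,(5,140,40),(16,255,170))[205:275,425:530]
    for c,s,l in blobs(cv2.morphologyEx(h,cv2.MORPH_OPEN,np.ones((3,3))),40): print(f,"handle",(c+[425,205]).round(1),s[2:])
    for n,(r0,r1,c0,c1),lo,hi in (("timer",(175,215,300,335),(0,150,60),(6,255,255)),("mill",(170,235,240,280),(0,80,20),(15,255,140))):
        m=blobs(hsvmask(im,lo,hi)[r0:r1,c0:c1],20); print(f,n,[(c.round(1),s[4]) for c,s,_ in m])
a,b=[cv2.imread(f"pics/{f}.png").astype(int) for f in("side0","last_side")]
d=np.abs(a-b).sum(2)>60; print("jar",d[230:285,155:195].mean(),"charger",d[270:378,205:335].mean())
E
```

```text
side0 blade [443.4 217.5] [  57   35 1033]
side0 blade [457.4 233.1] [ 25  17 197]
side0 handle [496.6 263.8] [ 49  29 615]
side0 timer [(array([18.4, 32. ]), np.int32(31))]
side0 mill [(array([18.9, 35.6]), np.int32(724))]
last_side blade [443.4 217.5] [  57   35 1032]
last_side blade [457.9 232.9] [ 25  17 196]
last_side handle [496.4 263.8] [ 48  29 617]
last_side timer [(array([16.7, 32. ]), np.int32(25))]
last_side mill [(array([18.9, 35.6]), np.int32(722))]
jar 0.0 charger 0.0
```

The spreader is back where it started, the cover matches its shut picture pixel for pixel, and the bystanders have not moved. Hand in.

```bash
python3 -c "
from station import *
print(hand_in())"
```

```text
the job is handed in; nothing more can be done
None
```

The job is handed in, with no verdict returned: cover levered open and shut again, both blue cells seated in bays 0 and 1, the one yellow cell and the spreader on the mat, and the timer, mill and jar left alone.

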